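# Lock the canister and unscrew its tight cap

## Robot

A 6-joint arm with a two-finger parallel gripper is mounted at the origin on the work surface. World frame = base frame: x ahead of the robot, y to its left, z up, the work surface at z = 0. Lengths are in mm, angles in rad, forces in N, time in s.
With the tool pointing down it reaches from about 425 to 950 mm from the base axis. Payload 14.7 kg.
Tool frame: the origin (TCP) lies midway between the tips of the shut fingers; the grasp point (between the pads) lies 19 mm behind it; z points along the fingers, y is the direction in which the jaws open and shut (so a half turn about z gives the same grasp; the last joint's range is limited). The gripper opens to 85 mm and grips with 20 to 120 N. Pads are 22 mm wide; open, the fingers measure 114 mm over their backs; the gripper's body (76 mm by 85 mm) begins 54 mm behind the grasp point. The pads swing forward as they close: fully open they stand 13 mm farther back than shut.
Start: joints at [-1.247, 0.48, 1.596, -0, 1.065, -0.047], TCP at [235.55, -605.812, 204.497] pointing down, gripper open.
Joint ranges: [-2.75, 2.75], [-0.82, 2.05], [0.23, 2.67], [-1.56, 4.7], [0.09, 2.69], [-2.92, 2.92]. Speed limits (rad/s): [1.89, 1.89, 2.39, 3.01, 3.01, 3.01].

## Interface

Orientations are given as a unit quaternion [x, y, z, w].
In Python, from station import arm gives the robot as it stands. The module is installed in compiled form; this text tells all that it offers.
- The arm moves only by the tool jog_arm, never from a script. Its argument "increments" is a list of rows, each an object with "dp": the shift along the tool's x, y, z in mm, a list of three; "twist": the turn about the tool's z in rad; "fingers": the closure, from 0 (fully open) to 1 (shut). A call has 1 to 5 rows; each row is the pose to reach, as a shift and turn from the pose measured when the call began, along the tool's axes at that moment; what a row does not reach only later rows make up. A row lasts 1/10 s, in which the tool goes at most 50 mm and 8.59 degrees, less where a joint would pass 70% of its speed; a pose out of reach is approached as far as the arm can. A call with a gripper value outside its range is refused whole. The fingers move at their own pace and stop on an object; "force" is the grip in N (left out, the last holds). Time passes only in rows, so rows that repeat a pose let the fingers close. It gives the time, the measured TCP pose, the force and the opening at its end, in the units of the state.
- arm.sense(): the state, without advancing time (a new reading comes with each control period).
- arm.snapshot(name): name is "scene" or "top" or "wrist"; returns the picture (420x560x3 uint8, red, green, blue); there is no depth.
- arm.calibration(name): a dict with "fx", "fy", "cx", "cy" (pixels), "rvec" (rotation vector, rad) and "tvec" (3), from world to camera coordinates, as OpenCV has them; the wrist camera has in their place "hand_eye" (4x4, takes a point from camera to tool coordinates, whose origin is the TCP and whose axes are the flange's). Camera axes: x right, y down, z forward; pixel columns grow to the right and rows downward; lengths in mm; the calibration is good to about 2 mm. A picture is of the moment at which its call begins: read the wrist's pose just before it. calibration takes no time and is no camera call.
- arm.finish_job(): hands the job in, once; it reports no verdict.
The state is a dict: "time": time; "joint_pos": joint angles; "joint_velocities": joint speeds; "effort": joint torques, N m; "tcp_pos": TCP position; "ee_rot": TCP orientation; "force": force on the tool from outside, world axes, zero at the start; "wrist_torque": the same for the moment, N m; "finger_gap": opening from 0.0 (shut) to 1.0 (fully open).
Only numpy, scipy, OpenCV 4.12 (cv2) and the standard library are available. Lean on these libraries where they do the work, as an engineer would, in place of code of your own. Each camera call takes 0.05 s, during which the arm holds its last target.

## Task

The oil canister swivels freely in its holder, so first take the wide steel locking plate out of the wooden rack and slide it fully home down the slot of the holder, between the canister's two fins, so that the canister cannot turn. Then, with the plate left in place, unscrew the tight cap anticlockwise without the canister swinging round, stop turning when it comes free, and lift it straight off. Finish while still holding the cap level in the gripper about 3 cm clear above the middle of the canister's mouth, touching nothing else; leave the narrow strip in the rack and the other things on the bench where they are.

Things in the scene. Friction and masses are not known exactly. Their poses are not given: they have to be found in the camera images.
- holder: Fixed grey cast holder, 175 (x) by 120 (y) mm, base 12 mm thick; its place and yaw vary. Origin: on the bench under the axis of the canister in it. On its -x side a slotted post: two walls from x = -68 to -112 mm, 47 mm high above the bench, the slot between them 10 mm wide (y), closed at x = -105.5 mm, open to the canister; lips above the walls flare to 20 mm wide at 56 mm.
- slot_floor (a point): Middle of the slot's floor, where the underside centre of the locking plate belongs: 74 mm from the canister's axis on the holder's -x side, 12 mm above the bench. Axes as the holder's: x along the slot (towards the canister), y across it, z up.
- locking_plate: Loose steel plate standing upright in one of the two slots of the rack: 60 mm wide (its x), 8 mm thick (its y), 82 mm tall (the top 12 mm only 34 mm wide), 0.25 kg nominal. Origin: centre of its underside. It can go in either way round. In the rack its lowest 25 mm are in the slot, which is about 11 mm wide and 63 mm long. Seated in the holder its top is 94 mm above the bench.
- plate_top (a point): Centre of the locking plate's top edge, 82 mm above its underside.
- rack: Fixed wooden block 88 (x) by 140 (y) by 35 (z) mm with two slots along its x, at y = +38 and -38 mm, floors 10 mm above the bench. Origin: centre of its underside. Holds the locking plate and the narrow strip, in either order. Rack and holder stand left and right of the bench's middle, in either order.
- gauge_strip: Loose narrow steel strip standing in the rack's other slot: 36 mm wide, 8 mm thick, 60 mm tall. Not needed: leave it. Origin: centre of its underside.
- canister (a joint): Swivel of the canister in its holder, rad: 0 at the start, growing anticlockwise from above, nearly free within +-0.8. The canister is an aluminium drum, diameter 84 mm, shoulder 71 mm above the bench. The seated plate lets it turn only a few hundredths of a rad.
- fin_gap (a point): Between the canister's two upright fins, which stand on the holder's -x side 40 to 62 mm from the axis, in line with the post's slot; gap 10.5 mm, fins 19 to 47 mm above the bench, lips flaring to 56 mm. The seated plate fills this gap and the slot. Point: 51 mm from the axis, 33 mm above the bench.
- mouth (a point): Centre of the canister's mouth, on its axis, 87 mm above the bench; axes turn with the canister, z up. With the cap off, the seal ring stands up to 7 mm out of it.
- cap: Loose dark steel screw cap, 0.12 kg nominal: round skirt of diameter 60 mm, 22 mm high, on it a grip bar 56 mm long (cap's x), 14 mm thick (cap's y), 26 mm high, its top 48 mm above the origin. Origin: centre of the skirt's lower rim, 13 mm below the mouth (74 mm above the bench) when screwed on; the bar then lies along the holder's x.
- cap_grip (a point): Middle of the cap's grip bar, 35 mm above the cap's origin. Three-lug thread without pitch: turned anticlockwise from above, the cap can be lifted off from about 48 to 72 degrees past its start and meets a stop at about 77; clockwise it meets a stop at once. A sprung seal pushes it up with 12 N: tight, up to 0.5 N m, and it pops up 4 mm when free if not held down.
- wrench: Loose open-ended wrench, 170 mm, lying at the left; leave it.
- screwdriver: Loose screwdriver, 190 mm, lying at the right; leave it.
- oil_bottle: Loose white bottle, diameter 60, 160 mm tall, at the left; leave it.
- nut: Loose big steel nut, 32 mm across, 14 mm high, near the bench's middle; leave it.
- gear: Loose dark gear wheel, diameter 62 mm, 22 mm high, in the middle; leave it.
- bearing: Loose steel bearing ring, diameter 44, 14 mm high, in the middle; leave it.
Not all that is in view belongs to the job. Leave any yellow look-alike of the cap alone.

How it is judged:
By the outcome, as a careful person would: the job done as asked, in the order asked, and still so for the second after the job is handed in, while the arm keeps its last pose, push and grip.
It also fails if it takes over 64 s, if anything falls off the work surface, if the arm or the gripper's body presses on something with over 40 N, if the wrist force passes 120 N, or if a joint passes its speed limit or range.

## Working session

There is one attempt and no reset: what is moved stays moved. The work goes in short steps, Python scripts to look and compute and a tool call to move; the robot and the scene stay as the last step left them, time stands still between calls to the robot, and variables do not carry over. Pictures are saved under pics/ and viewed, and the job is handed in when it is done.

Besides the shell and the picture viewer there is one more tool, called as name(argument=value, ...), one argument or row to a line, values as JSON. jog_arm: Moves the arm, as the interface text tells. Its arguments: {"type":"object","properties":{"increments":{"type":"array","items":{"type":"object","properties":{"dp":{"type":"array","items":{"type":"number"}},"twist":{"type":"number"},"fingers":{"type":"number"}}}},"force":{"type":"number"}},"required":["increments"]}

```bash
mkdir -p pics
cat > h.py <<'E'
import numpy as np, cv2
from station import arm
from scipy.spatial.transform import Rotation as R
def save(img,name,crop=None,scale=1):
    im=cv2.cvtColor(img,cv2.COLOR_RGB2BGR)
    if crop: im=im[crop[1]:crop[3],crop[0]:crop[2]]
    if scale!=1: im=cv2.resize(im,None,fx=scale,fy=scale,interpolation=cv2.INTER_CUBIC)
    cv2.imwrite('pics/'+name,im)
def cam(name,state=None):
    c=arm.calibration(name)
    K=np.array([[c['fx'],0,c['cx']],[0,c['fy'],c['cy']],[0,0,1]])
    if 'hand_eye' in c:
        T=np.eye(4);T[:3,:3]=R.from_quat(state['ee_rot']).as_matrix();T[:3,3]=state['tcp_pos']
        M=T@np.array(c['hand_eye']); Rw=M[:3,:3];o=M[:3,3]
    else:
        Rc=R.from_rotvec(np.array(c['rvec']).ravel()).as_matrix();Rw=Rc.T;o=-Rc.T@np.array(c['tvec']).ravel()
    return K,Rw,o
def ray(C,u,v):
    K,Rw,o=C
    d=Rw@np.linalg.inv(K)@np.array([u,v,1.]);return o,d/np.linalg.norm(d)
def onz(C,u,v,z):
    o,d=ray(C,u,v);return o+d*(z-o[2])/d[2]
def proj(C,p):
    K,Rw,o=C
    q=K@Rw.T@(np.asarray(p,float)-o);return q[:2]/q[2]
E
python3 - <<'E'
from h import *
print(arm.sense())
for n in('scene','top'):
    im=arm.snapshot(n);np.save(n+'0.npy',im);save(im,n+'0.png',scale=1.4);print(n,arm.calibration(n),cam(n)[2])
E
```

```text
{'time': 0.0, 'joint_pos': array([-1.24658202e+00,  4.80841040e-01,  1.59689262e+00,  1.47524512e-05,
        1.06511070e+00, -4.65945431e-02]), 'joint_velocities': array([-0.00063622, -0.0023687 ,  0.00162737, -0.00111746,  0.00049502,
        0.00049665]), 'effort': array([-5.38608438e-03, -9.50655198e+01, -4.30181122e+01, -4.05213805e-04,
        1.23059828e-02, -6.61559767e-06]), 'tcp_pos': array([ 235.41998522, -605.37189984,  203.85946124]), 'ee_rot': array([ 9.82862245e-01,  1.84340491e-01, -8.02072085e-05, -6.20726393e-04]), 'force': array([ 0.08184365, -0.03035982, -0.32250905]), 'wrist_torque': array([ 0.01993564, -0.0246178 ,  0.02671675]), 'finger_gap': 1.0001327862311185}
scene {'fx': 526.0822002216912, 'fy': 526.0822002216912, 'cx': 277.761056837207, 'cy': 212.75965375758602, 'rvec': array([ 2.08687776,  0.68549034, -0.33785907]), 'tvec': array([-474.13183506, -122.09223463, 1812.03309241])} [1286.05838584 -993.86334292  938.86150341]
top {'fx': 439.02782191471874, 'fy': 439.02782191471874, 'cx': 279.6596633153264, 'cy': 207.95781939078614, 'rvec': array([ 2.14479753, -2.13105237,  0.19245441]), 'tvec': array([ -10.5463113 ,  590.106937  , 1006.38276765])} [ 412.40682264    3.7910945  1091.35234322]
```

View pics/scene0.png

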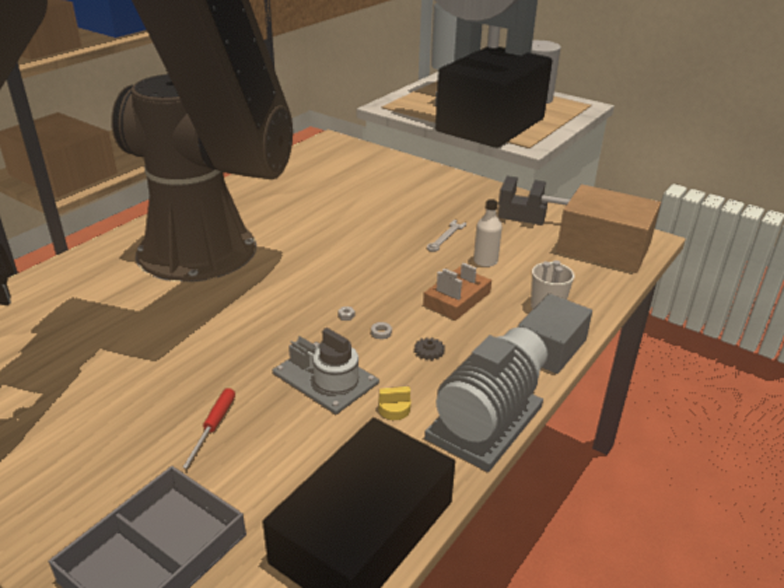

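View pics/top0.png

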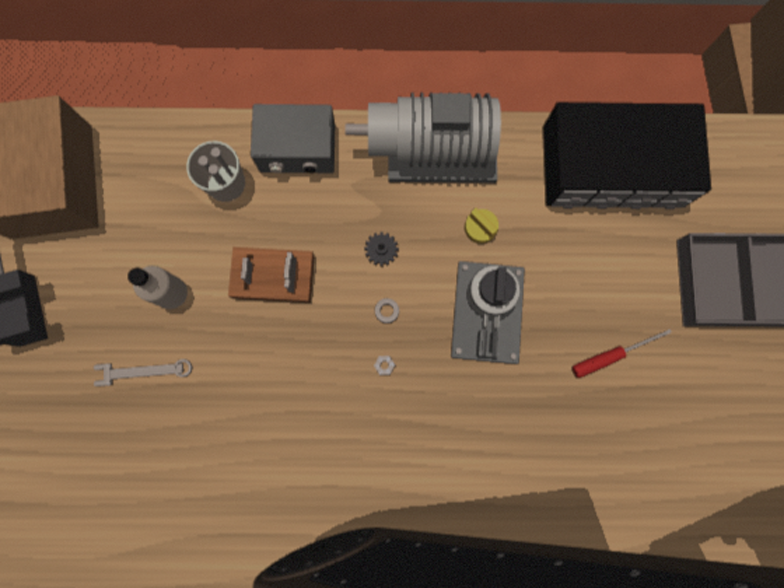

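The top view shows the rack at about (271,274), the holder at (488,312) and the yellow decoy at (481,226), all in the 1.4x picture. Next I'll enlarge the rack and holder.

Run:
```python
from h import *
t=np.load('top0.npy');s=np.load('scene0.npy')
save(t,'rack_t.png',(155,165,235,225),9);save(t,'hold_t.png',(310,175,390,270),6)
save(s,'rack_s.png',(295,180,365,235),10)
```

```text
(no output)
```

View pics/rack_t.png

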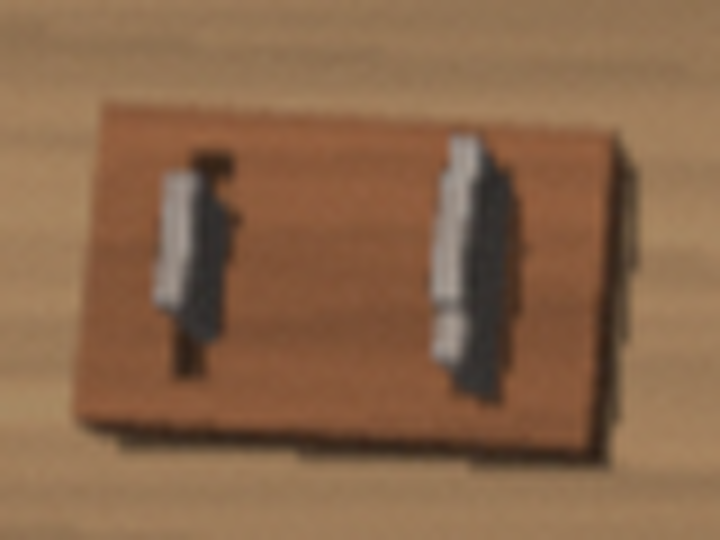

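View pics/hold_t.png

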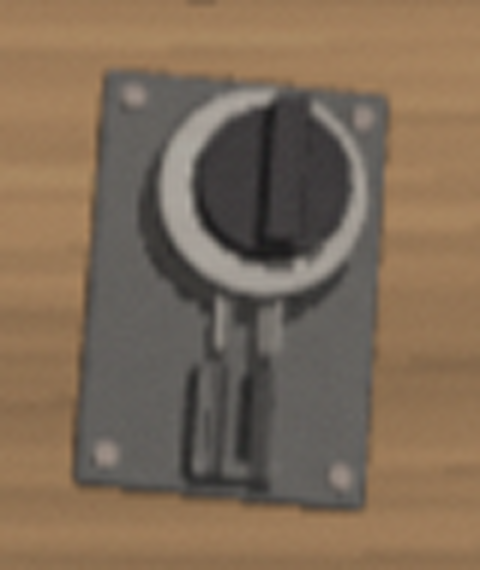

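View pics/rack_s.png

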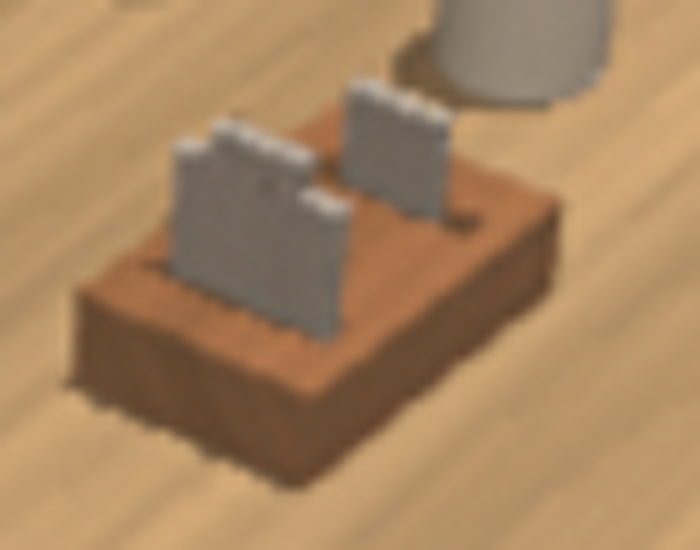

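There are two candidates in the rack. The one at top px (174,192) is short, narrow and unstepped, so it is the strip. The one at (206,192) is wide with a stepped top, so it is the locking plate, and both crops confirm it. Now I'll measure coarsely.

Run:
```python
from h import *
t=np.load('top0.npy');C=cam('top')
hsv=cv2.cvtColor(t,cv2.COLOR_RGB2HSV)
# rack top, from crop corners (crop px/9 + offset)
pts=[(105,102),(612,132),(588,447),(76,415)]
q=np.array([onz(C,155+u/9-.5,165+v/9-.5,35)[:2] for u,v in pts]);print('rack',q.round(1),q.mean(0),[np.linalg.norm(q[i]-q[(i+1)%4]).round(1) for i in range(4)])
e=q[0]-q[3]+q[1]-q[2];print('rack x yaw',np.arctan2(e[1],e[0]))
pts=[(107,70),(387,97),(362,508),(76,485)]
q=np.array([onz(C,310+u/6-.5,175+v/6-.5,12)[:2] for u,v in pts]);print('hold',q.round(1),q.mean(0),[np.linalg.norm(q[i]-q[(i+1)%4]).round(1) for i in range(4)])
e=q[0]-q[3]+q[1]-q[2];print('hold x yaw',np.arctan2(e[1],e[0]))
# canister ring
m=((hsv[...,1]<40)&(hsv[...,2]>140)).astype(np.uint8);m[:,:310]=0;m[:,390:]=0;m[:175]=0;m[226:]=0
cs,_=cv2.findContours(m,cv2.RETR_EXTERNAL,cv2.CHAIN_APPROX_NONE);c=max(cs,key=cv2.contourArea)
(a,b),r=cv2.minEnclosingCircle(c);print(a,b,r,'axis@71',onz(C,a,b,71),'diam',np.linalg.norm(onz(C,a-r,b,71)-onz(C,a+r,b,71)))
# plate top px
for u,v,z in[(465,137,80),(450,360,80),(463,165,92),(447,300,92)]:print(onz(C,155+u/9-.5,165+v/9-.5,z).round(1))
print(arm.calibration('wrist'))
```

```text
rack [[671.  273.3]
 [663.7 134.4]
 [576.3 138.5]
 [584.1 276.8]] [623.77646927 205.74605209] [np.float64(139.1), np.float64(87.4), np.float64(138.6), np.float64(87.0)]
rack x yaw -0.04390132977667019
hold [[ 653.2 -126.9]
 [ 642.6 -244.4]
 [ 471.  -228.9]
 [ 479.6 -112. ]] [ 561.58442207 -178.03755844] [np.float64(118.0), np.float64(172.3), np.float64(117.2), np.float64(174.3)]
hold x yaw -0.08786871101422153
353.4874267578125 206.2421417236328 17.184459686279297 axis@71 [ 591.9872323  -181.04448807   71.        ] diam 81.40326149745222
[651.3 167.3  80. ]
[591.9 169.2  80. ]
[641.1 165.6  92. ]
[605.5 168.5  92. ]
{'fx': 367.5805415974963, 'fy': 367.5805415974963, 'cx': 279.3884688372533, 'cy': 210.05643940656, 'hand_eye': array([[ 4.32192560e-04, -9.46120475e-01, -3.23814545e-01,
         8.15981461e+01],
       [ 9.99999858e-01,  3.07429972e-04,  4.36443357e-04,
         1.78892219e-01],
       [-3.13377700e-04, -3.23814688e-01,  9.46120473e-01,
        -1.68691084e+02],
       [ 0.00000000e+00,  0.00000000e+00,  0.00000000e+00,
         1.00000000e+00]])}
```

```bash
cat >> h.py <<'E'
def go(x,y,z,yaw=None):
    s=arm.sense();M=R.from_quat(s['ee_rot']).as_matrix()
    cur=np.arctan2(M[1,0],M[0,0])
    dp=M.T@(np.array([x,y,z])-s['tcp_pos'])
    print('t %.2f'%s['time'],'tcp',s['tcp_pos'].round(2),'yaw %.4f'%cur,'tilt z',M[:,2].round(4),'dp',dp.round(2),'twist',None if yaw is None else round(float(-(yaw-cur)),4),'F',s['force'].round(1),'T',s['wrist_torque'].round(2),'gap %.3f'%s['finger_gap'],'j',s['joint_pos'].round(2))
E
python3 -c "
from h import *
go(622,168,200,-0.044)"
```

```text
t 0.10 tcp [ 235.43 -605.41  203.91] yaw 0.3708 tilt z [-4.0e-04  1.1e-03 -1.0e+00] dp [ 640.55 -580.77    4.6 ] twist 0.4148 F [ 0.8 -0.1  0.1] T [ 0.01 -0.01  0.02] gap 0.998 j [-1.25  0.48  1.6  -0.    1.07 -0.05]
```

jog_arm(
  increments=[
    {"dp": [640,-580,4],"twist": 0.415,"fingers": 0},
    {"dp": [640,-580,4],"twist": 0.415,"fingers": 0},
    {"dp": [640,-580,4],"twist": 0.415,"fingers": 0},
    {"dp": [640,-580,4],"twist": 0.415,"fingers": 0},
    {"dp": [640,-580,4],"twist": 0.415,"fingers": 0},
  ],
)

```text
time: 0.6
tcp_pos: [347.3, -380.9, 203.2]
ee_rot: [1.0, -0.022, -0.0, -0.001]
force: [1.2, 0.5, -0.2]
finger_gap: 0.999
```

```bash
python3 -c "
from h import *
go(622,168,200,-0.044)"
```

```text
t 0.60 tcp [ 347.32 -380.91  203.19] yaw -0.0450 tilt z [-5.0e-04  1.3e-03 -1.0e+00] dp [ 249.71 -560.7     3.78] twist -0.001 F [ 1.2  0.5 -0.2] T [-0.   -0.02 -0.01] gap 0.999 j [-0.89  0.3   1.9   0.    0.95  0.72]
```

jog_arm(
  increments=[
    {"dp": [250,-560,3],"twist": 0,"fingers": 0},
    {"dp": [250,-560,3],"twist": 0,"fingers": 0},
    {"dp": [250,-560,3],"twist": 0,"fingers": 0},
    {"dp": [250,-560,3],"twist": 0,"fingers": 0},
    {"dp": [250,-560,3],"twist": 0,"fingers": 0},
  ],
)

```text
time: 1.1
tcp_pos: [459.3, -157.3, 202.3]
ee_rot: [1.0, -0.023, -0.0, -0.001]
force: [1.3, -0.8, -0.4]
finger_gap: 1.0
```

```bash
python3 -c "
from h import *
go(612,160,210,-0.044)"
```

```text
t 1.10 tcp [ 459.27 -157.29  202.3 ] yaw -0.0451 tilt z [-5.0e-04  1.3e-03 -1.0e+00] dp [ 138.25 -323.87   -7.36] twist -0.0011 F [ 1.3 -0.8 -0.4] T [-0.01 -0.08  0.02] gap 1.000 j [-0.39  0.25  1.97  0.    0.92  1.22]
```

jog_arm(
  increments=[
    {"dp": [138,-324,-8],"twist": 0,"fingers": 0},
    {"dp": [138,-324,-8],"twist": 0,"fingers": 0},
    {"dp": [138,-324,-8],"twist": 0,"fingers": 0},
    {"dp": [138,-324,-8],"twist": 0,"fingers": 0},
    {"dp": [138,-324,-8],"twist": 0,"fingers": 0},
  ],
)

```text
time: 1.6
tcp_pos: [567.1, 68.3, 208.1]
ee_rot: [1.0, -0.022, -0.0, -0.001]
force: [-0.0, -1.1, 0.2]
finger_gap: 0.999
```

jog_arm(
  increments=[
    {"dp": [48,-108,0],"twist": 0,"fingers": 0.3},
    {"dp": [48,-108,0],"twist": 0,"fingers": 0.3},
    {"dp": [48,-108,0],"twist": 0,"fingers": 0.3},
    {"dp": [48,-108,0],"twist": 0,"fingers": 0.3},
  ],
)

```text
time: 2.0
tcp_pos: [620.6, 177.0, 207.5]
ee_rot: [1.0, -0.021, -0.0, -0.001]
force: [1.1, -0.2, 0.5]
finger_gap: 0.698
```

Run:
```python
from h import *
go(622,168,150,-0.044)
s=arm.sense();im=arm.snapshot('wrist');save(im,'w1.png',scale=1.4);np.save('w1.npy',im)
import pickle;pickle.dump(s,open('w1.pkl','wb'))
C=cam('wrist',s);print(proj(C,[622,168,92]),proj(C,[622,168,35]))
```

```text
t 2.00 tcp [620.6  176.97 207.46] yaw -0.0421 tilt z [-9.0e-04  1.6e-03 -1.0e+00] dp [ 1.83  8.99 57.44] twist 0.0019 F [ 1.1 -0.2  0.5] T [-0.01 -0.02  0.01] gap 0.698 j [0.23 0.47 1.6  0.   1.07 1.84]
[289.4243466  189.69004458] [287.95505749 173.33061716]
```

View pics/w1.png

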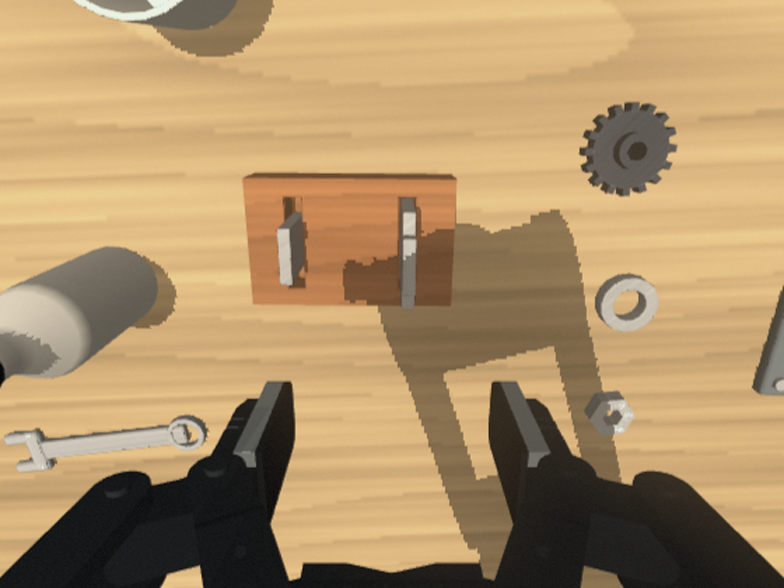

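The rack is in view, with the plate's stepped top at 1.4x px (408,210–305) and the strip at (289,250). I'll measure the plate from an enlarged crop.

Run:
```python
from h import *
save(np.load('w1.npy'),'w1c.png',(265,120,335,230),5)
```

```text
(no output)
```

View pics/w1c.png

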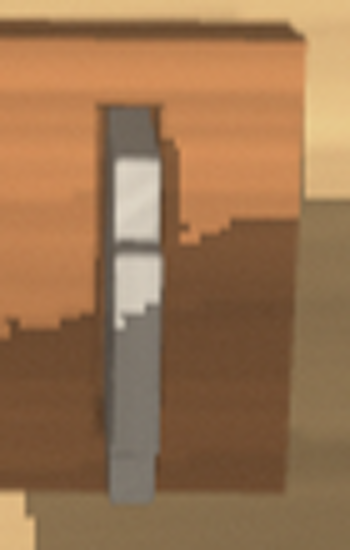

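Run:
```python
from h import *
import pickle
s=pickle.load(open('w1.pkl','rb'));C=cam('wrist',s)
P={k:onz(C,265+u/5-.5,120+v/5-.5,z) for k,u,v,z in[('stepTL',114,157,80),('stepTR',160,157,80),('tTL',115,252,92),('tTR',161,252,92),('tBL',109,455,92),('tBR',157,455,92),('sBL',109,502,80),('sBR',154,502,80)]}
for k in P:print(k,P[k].round(1))
c=(P['tTL']+P['tTR']+P['tBL']+P['tBR'])/4;e=(P['tTL']+P['tTR']-P['tBL']-P['tBR'])/2
print(c,np.arctan2(e[1],e[0]),np.linalg.norm(e))
r=[onz(C,265+u/5-.5,120+v/5-.5,35) for u,v in[(304,40),(285,490)]];print(r);e=r[0]-r[1];print(np.arctan2(e[1],e[0]))
go(622,168.3,61,-0.044)
```

```text
stepTL [651.1 168.5  80. ]
stepTR [650.8 161.   80. ]
tTL [638.2 169.   92. ]
tTR [637.9 161.7  92. ]
tBL [604.5 171.1  92. ]
tBR [604.1 163.3  92. ]
sBL [591.8 171.4  80. ]
sBR [591.5 163.7  80. ]
[621.18959572 166.28752139  92.        ] -0.054597094390890874 33.81965634726259
[array([663.23316425, 132.56821132,  35.        ]), array([576.06103025, 136.4169198 ,  35.        ])]
-0.04412202016730656
t 2.05 tcp [619.79 175.26 207.43] yaw -0.0428 tilt z [-1.7e-03  9.0e-04 -1.0e+00] dp [  2.75   6.98 146.42] twist 0.0012 F [-0.8 -0.4 -0. ] T [-0.01  0.02  0.03] gap 0.700 j [0.23 0.47 1.61 0.   1.07 1.84]
```

jog_arm(
  increments=[
    {"dp": [1.5,8.3,40],"twist": 0.004,"fingers": 0.4},
    {"dp": [1.5,8.3,80],"twist": 0.004,"fingers": 0.4},
    {"dp": [1.5,8.3,110],"twist": 0.004,"fingers": 0.5},
    {"dp": [1.5,8.3,110],"twist": 0.004,"fingers": 0.5},
  ],
)

```text
time: 2.45
tcp_pos: [617.4, 165.1, 93.6]
ee_rot: [1.0, -0.024, -0.004, 0.0]
force: [-0.5, -1.2, 0.4]
finger_gap: 0.499
```

Run:
```python
from h import *
go(621.3,167,61,-0.047)
s=arm.sense();im=arm.snapshot('wrist');save(im,'w2.png',scale=1.4)
```

```text
t 2.45 tcp [617.38 165.08  93.61] yaw -0.0480 tilt z [-8.7e-03 -7.0e-04 -1.0e+00] dp [ 4.11 -2.15 32.57] twist -0.001 F [-0.5 -1.2  0.4] T [-0.01  0.02 -0.02] gap 0.499 j [0.21 0.59 1.71 0.   0.85 1.83]
```

View pics/w2.png

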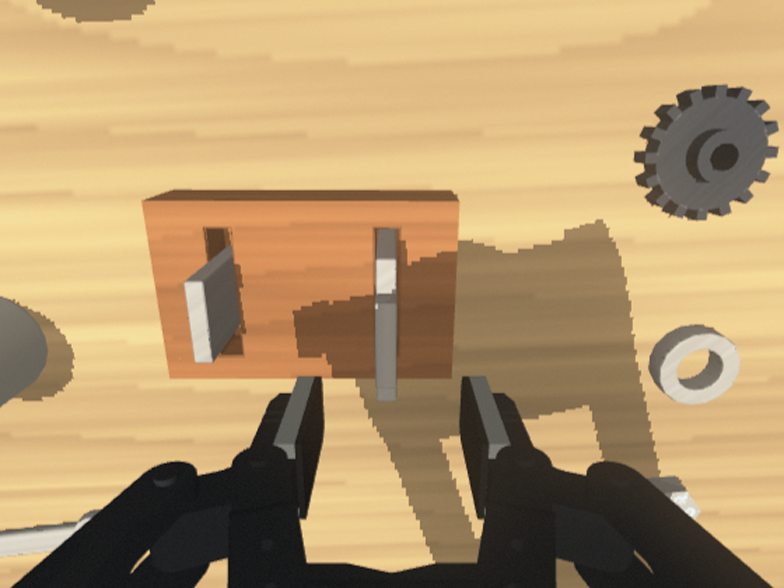

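jog_arm(
  increments=[
    {"dp": [4,-2.1,16],"twist": 0,"fingers": 0.5},
    {"dp": [4,-2.1,32.5],"twist": 0,"fingers": 0.5},
    {"dp": [4,-2.1,32.5],"twist": 0,"fingers": 0.5},
    {"dp": [4,-2.1,32.5],"twist": 0,"fingers": 0.5},
  ],
)

```text
time: 2.9
tcp_pos: [623.6, 167.5, 64.7]
ee_rot: [1.0, -0.024, -0.002, -0.0]
force: [0.4, -0.8, 0.8]
finger_gap: 0.5
```

Run:
```python
from h import *
go(621.3,167,61,-0.047)
```

```text
t 2.90 tcp [623.57 167.47  64.68] yaw -0.0480 tilt z [-4.6e-03  2.0e-04 -1.0e+00] dp [-2.23  0.58  3.69] twist -0.001 F [ 0.4 -0.8  0.8] T [-0.01 -0.02  0.04] gap 0.500 j [0.21 0.63 1.72 0.   0.8  1.83]
```

jog_arm(
  force=70,
  increments=[
    {"dp": [-2,0.5,3.5],"twist": 0,"fingers": 0.5},
    {"dp": [-2,0.5,3.5],"twist": 0,"fingers": 0.8},
    {"dp": [-2,0.5,3.5],"twist": 0,"fingers": 1},
    {"dp": [-2,0.5,3.5],"twist": 0,"fingers": 1},
    {"dp": [-2,0.5,3.5],"twist": 0,"fingers": 1},
  ],
)

```text
time: 3.4
tcp_pos: [621.8, 167.2, 61.8]
ee_rot: [1.0, -0.024, -0.002, -0.0]
force: [-1.6, -0.5, 7.3]
finger_gap: 0.053
```

Run:
```python
from h import *
go(621.3,167,61,-0.047)
```

```text
t 3.40 tcp [621.78 167.19  61.83] yaw -0.0480 tilt z [-4.e-03  3.e-04 -1.e+00] dp [-0.47  0.22  0.83] twist -0.001 F [-1.6 -0.5  7.3] T [ 0.01  0.27 -0.01] gap 0.053 j [0.21 0.63 1.72 0.   0.79 1.83]
```

jog_arm(
  increments=[
    {"dp": [0,0,0],"twist": 0,"fingers": 1},
    {"dp": [0,0,0],"twist": 0,"fingers": 1},
  ],
)

```text
time: 3.6
tcp_pos: [621.8, 167.2, 61.9]
ee_rot: [1.0, -0.024, -0.002, -0.0]
force: [0.7, 0.6, 0.9]
finger_gap: 0.051
```

Run:
```python
from h import *
go(621.3,167,61,-0.047)
im=arm.snapshot('wrist');save(im,'w3.png',scale=1.4)
```

```text
t 3.60 tcp [621.79 167.22  61.92] yaw -0.0479 tilt z [-3.9e-03  3.0e-04 -1.0e+00] dp [-0.47  0.24  0.93] twist -0.0009 F [0.7 0.6 0.9] T [-0.02 -0.01 -0.01] gap 0.051 j [0.21 0.63 1.72 0.   0.79 1.83]
```

View pics/w3.png

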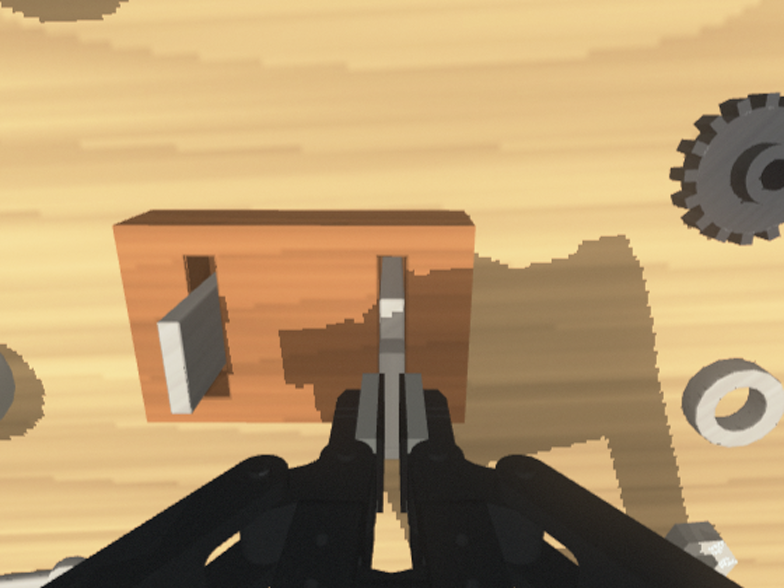

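The plate is gripped at the middle. Lifting straight up.

jog_arm(
  increments=[
    {"dp": [0,0,-15],"twist": 0,"fingers": 1},
    {"dp": [0,0,-35],"twist": 0,"fingers": 1},
    {"dp": [0,0,-75],"twist": 0,"fingers": 1},
    {"dp": [0,0,-120],"twist": 0,"fingers": 1},
    {"dp": [0,0,-150],"twist": 0,"fingers": 1},
  ],
)

```text
time: 4.15
tcp_pos: [623.1, 167.3, 216.0]
ee_rot: [1.0, -0.024, -0.001, -0.0]
force: [1.3, 0.4, -2.3]
finger_gap: 0.053
```

jog_arm(
  increments=[
    {"dp": [0,0,-10],"twist": 0,"fingers": 1},
    {"dp": [0,0,-10],"twist": 0,"fingers": 1},
    {"dp": [0,0,-10],"twist": 0,"fingers": 1},
  ],
)

```text
time: 4.45
tcp_pos: [622.4, 167.2, 224.9]
ee_rot: [1.0, -0.024, -0.001, -0.0]
force: [-1.0, -0.0, -3.2]
finger_gap: 0.051
```

Run:
```python
from h import *
s=arm.sense();im=arm.snapshot('wrist');save(im,'w4.png',scale=1.4);np.save('w4.npy',im)
import pickle;pickle.dump(s,open('w4.pkl','wb'))
a=np.array([592,-181.]);yaw=-.088
t=a-74*np.array([np.cos(yaw),np.sin(yaw)]);print(t)
go(t[0],t[1],212,yaw)
```

```text
[ 518.28634314 -174.49640157]
t 4.50 tcp [622.05 167.07 224.21] yaw -0.0478 tilt z [-3.7e-03  3.0e-04 -1.0e+00] dp [-87.27 346.14  12.47] twist 0.0402 F [-0.3 -0.3 -3.2] T [0.   0.04 0.01] gap 0.053 j [0.21 0.46 1.59 0.   1.1  1.83]
```

View pics/w4.png

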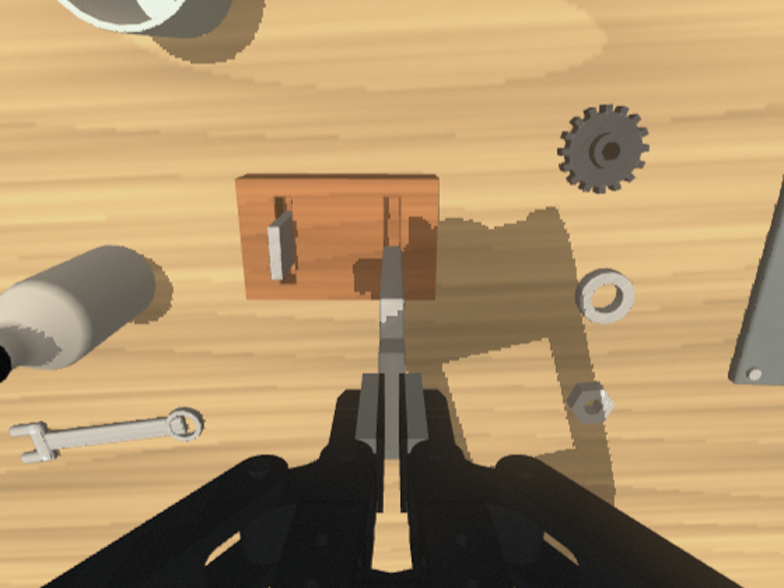

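jog_arm(
  increments=[
    {"dp": [-90,300,2],"twist": 0.04,"fingers": 1},
    {"dp": [-90,300,2],"twist": 0.04,"fingers": 1},
    {"dp": [-90,300,2],"twist": 0.04,"fingers": 1},
    {"dp": [-90,300,2],"twist": 0.04,"fingers": 1},
    {"dp": [-90,300,2],"twist": 0.04,"fingers": 1},
  ],
)

```text
time: 5.0
tcp_pos: [537.3, -69.5, 221.3]
ee_rot: [0.999, -0.044, -0.003, -0.0]
force: [-0.3, -0.3, -2.0]
finger_gap: 0.048
```

Run:
```python
from h import *
go(518,-130,215,-.088)
```

```text
t 5.00 tcp [537.25 -69.53 221.34] yaw -0.0875 tilt z [-6.6e-03  9.0e-04 -1.0e+00] dp [-13.85  61.92   6.42] twist 0.0005 F [-0.3 -0.3 -2. ] T [-0.01 -0.04  0.01] gap 0.048 j [-0.18  0.31  1.82 -0.    1.01  1.47]
```

jog_arm(
  increments=[
    {"dp": [-14,62,3],"twist": 0,"fingers": 1},
    {"dp": [-14,62,3],"twist": 0,"fingers": 1},
    {"dp": [-14,62,3],"twist": 0,"fingers": 1},
    {"dp": [-14,62,3],"twist": 0,"fingers": 1},
    {"dp": [-14,62,3],"twist": 0,"fingers": 1},
  ],
)

```text
time: 5.5
tcp_pos: [518.0, -129.0, 217.8]
ee_rot: [0.999, -0.043, -0.004, -0.001]
force: [0.6, -0.2, -2.4]
finger_gap: 0.051
```

Run:
```python
from h import *
go(518,-130,215,-.088)
s=arm.sense();im=arm.snapshot('wrist');save(im,'w5.png',scale=1.4);np.save('w5.npy',im)
import pickle;pickle.dump(s,open('w5.pkl','wb'))
go(518,-130,215,-.088)
t=arm.snapshot('top');np.save('top5.npy',t);save(t,'top5.png',(290,160,410,290),4.5)
```

```text
t 5.50 tcp [ 517.95 -129.01  217.77] yaw -0.0866 tilt z [-0.0076  0.0015 -1.    ] dp [0.15 0.98 2.76] twist 0.0014 F [ 0.6 -0.2 -2.4] T [-0.01 -0.09  0.03] gap 0.051 j [-0.3   0.31  1.84 -0.    1.    1.36]
t 5.55 tcp [ 518.05 -128.94  217.95] yaw -0.0862 tilt z [-0.0073  0.0013 -1.    ] dp [0.06 1.06 2.95] twist 0.0018 F [-1.7  0.5 -2. ] T [ 0.01  0.04 -0.02] gap 0.050 j [-0.3   0.31  1.84 -0.    1.    1.36]
```

View pics/w5.png

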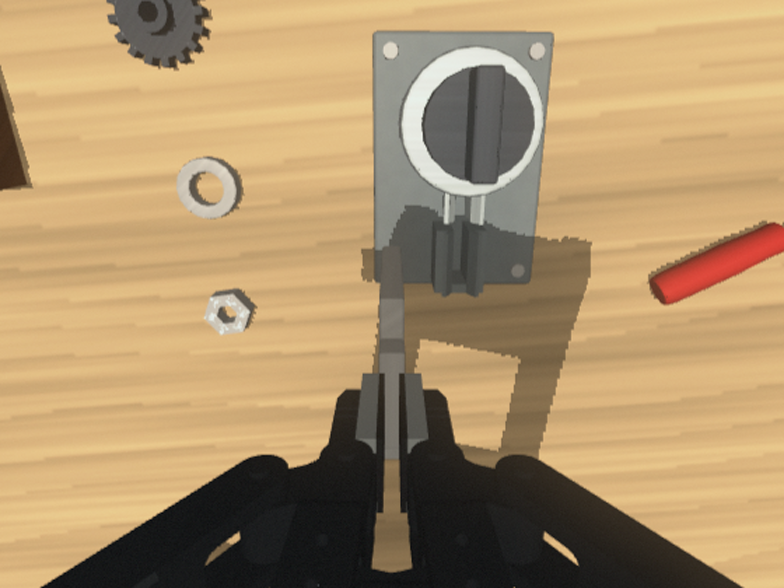

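The wrist view shows the holder at 1.4x px (460,155), the slot at (459,260) and the held plate at (392,300). I'll enlarge it to measure the slot and fins.

Run:
```python
from h import *
im=np.load('w5.npy')
save(im,'w5a.png',(295,130,365,220),6.5)
save(im,'w5b.png',(260,15,400,135),5.7)
```

```text
(no output)
```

View pics/w5a.png

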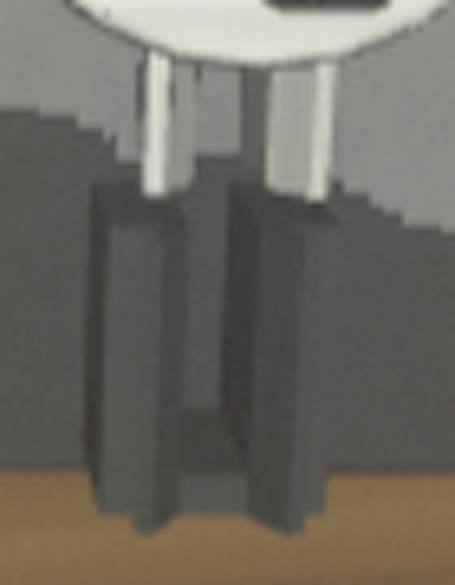

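View pics/w5b.png

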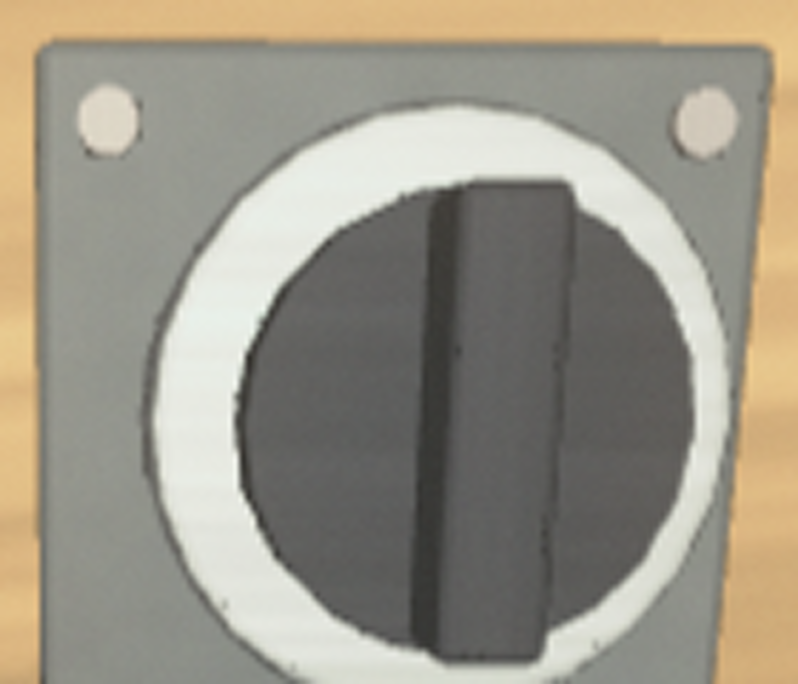

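View pics/top5.png

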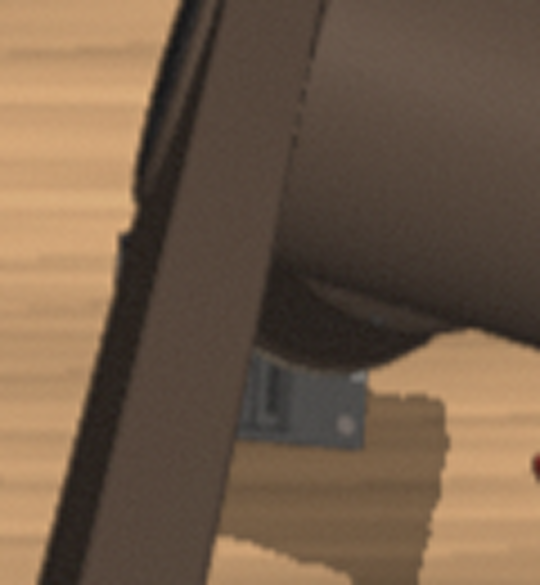

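Run:
```python
from h import *
import pickle
s=pickle.load(open('w5.pkl','rb'));C=cam('wrist',s);im=np.load('w5.npy')
A=lambda u,v,z:onz(C,295+u/6.5-.5,130+v/6.5-.5,z)
hsv=cv2.cvtColor(im,cv2.COLOR_RGB2HSV)
# canister shoulder ring: bright
m=((im.min(2)>170)).astype(np.uint8);m[:,:280]=0;m[:,395:]=0;m[140:]=0
cs,_=cv2.findContours(m,cv2.RETR_EXTERNAL,cv2.CHAIN_APPROX_NONE);c=max(cs,key=cv2.contourArea).reshape(-1,2)
P=np.array([onz(C,u,v,71)[:2] for u,v in c]);print(len(c),c.min(0),c.max(0))
hull=cv2.convexHull(P.astype(np.float32)).reshape(-1,2)
def circ(Q):
    a=np.c_[2*Q,np.ones(len(Q))];b=(Q**2).sum(1);x=np.linalg.lstsq(a,b,rcond=None)[0];return x[:2],np.sqrt(x[2]+x[:2]@x[:2])
cc,r=circ(hull);print('shoulder',cc,r)
q=lambda z,L:[A(u,v,z).round(1) for u,v in L]
print('lip -x end inner',q(56,[(157,533),(283,533)]),'outer',q(56,[(135,533),(305,533)]))
print('lip +x end',q(56,[(163,225),(305,225)]),q(56,[(160,200),(300,200)]))
print('fin lip inner end',q(56,[(166,192),(309,196)]),'outer',q(56,[(144,192),(328,198)]))
B=lambda u,v,z:onz(C,260+u/5.7-.5,15+v/5.7-.5,z)
for n,u,v,z in[('TL',38,45,12),('TR',772,48,12),('boltL',108,120,12),('boltR',705,122,12),('barT L',462,182,122),('barTR',573,182,122),('barBL',437,660,122),('barBR',545,662,122)]:print(n,B(u,v,z).round(1))
for n,u,v in[('baseBL',376/1.4,281/1.4),('baseBR',529/1.4,283/1.4),('boltBR',517.5/1.4,271/1.4)]:print(n,onz(C,u-.3,v-.3,12).round(1))
```

```text
293 [287  34] [387 139]
shoulder [ 591.01670553 -183.23617115] 40.68993306790961
lip -x end inner [array([ 480.8, -164.3,   56. ]), array([ 479.2, -182.7,   56. ])] outer [array([ 481.1, -161.1,   56. ]), array([ 479. , -185.9,   56. ])]
lip +x end [array([ 526.5, -167.5,   56. ]), array([ 524.8, -187.3,   56. ])] [array([ 530.1, -167.2,   56. ]), array([ 528.4, -186.7,   56. ])]
fin lip inner end [array([ 531.2, -168.1,   56. ]), array([ 528.9, -188. ,   56. ])] outer [array([ 531.4, -165.1,   56. ]), array([ 528.4, -190.6,   56. ])]
TL [ 652.3 -129.4   12. ]
TR [ 641.7 -246.7   12. ]
boltL [ 640.4 -139.7   12. ]
boltR [ 631.8 -236.1   12. ]
barT L [ 618.7 -179.1  122. ]
barTR [ 617.6 -191.9  122. ]
barBL [ 564.6 -174.3  122. ]
barBR [ 563.2 -187.7  122. ]
baseBL [ 482.  -114.9   12. ]
baseBR [ 470.4 -231.2   12. ]
boltBR [ 480.7 -222.5   12. ]
```

Run:
```python
from h import *
save(np.load('w5.npy'),'w5p.png',(255,170,305,335),3.6*1)
save(np.load('w5.npy'),'w5p1.png',(262,170,300,275),5.7)
```

```text
(no output)
```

View pics/w5p1.png

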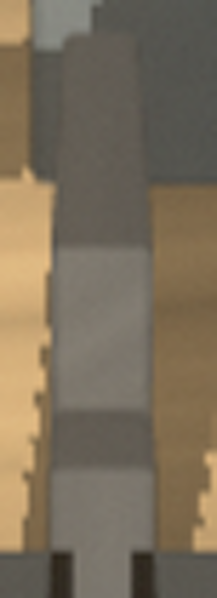

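Run:
```python
from h import *
import pickle
s=pickle.load(open('w5.pkl','rb'));C=cam('wrist',s)
M=R.from_quat(s['ee_rot']).as_matrix();t=s['tcp_pos']
for n,u,v,zt in[('botL',62,33,51.9),('botR',138,33,51.9),('stepL',53,246,-18.1),('stepR',150,246,-18.1),('stepin',102,410,-18.1),('tongL',51,467,-30.1),('tongR',155,467,-30.1)]:
    o,d=ray(C,262+u/5.7-.5,170+v/5.7-.5);o=M.T@(o-t);d=M.T@d
    print(n,(o+d*(zt-o[2])/d[2]).round(2))
ax=np.array([591.0,-183.2]);yaw=-.0875
tg=ax-74*np.array([np.cos(yaw),np.sin(yaw)]);print(tg)
go(tg[0],tg[1],150,yaw)
```

```text
botL [28.99 -3.23 51.9 ]
botR [28.99  4.96 51.9 ]
stepL [ 29.17  -2.66 -18.1 ]
stepR [ 29.17   4.73 -18.1 ]
stepin [ 15.58   1.08 -18.1 ]
tongL [ 16.35  -2.63 -30.1 ]
tongR [ 16.35   4.93 -30.1 ]
[ 517.28310056 -176.73325921]
t 5.60 tcp [ 518.15 -128.97  218.11] yaw -0.0860 tilt z [-0.007   0.0012 -1.    ] dp [ 3.72 47.7  68.05] twist 0.0015 F [-0.1 -0.1 -2.6] T [ 0.04  0.   -0.04] gap 0.053 j [-0.3   0.31  1.84 -0.    1.    1.36]
```

Run:
```python
from h import *
go(518.4,-175.8,135,-.0875)
```

```text
t 5.60 tcp [ 518.15 -128.97  218.11] yaw -0.0860 tilt z [-0.007   0.0012 -1.    ] dp [ 4.86 46.68 83.05] twist 0.0015 F [-0.1 -0.1 -2.6] T [ 0.04  0.   -0.04] gap 0.053 j [-0.3   0.31  1.84 -0.    1.    1.36]
```

jog_arm(
  increments=[
    {"dp": [4.5,46.7,10],"twist": 0.0015,"fingers": 1},
    {"dp": [4.7,46.7,45],"twist": 0.0015,"fingers": 1},
    {"dp": [4.8,46.7,80],"twist": 0.0015,"fingers": 1},
    {"dp": [4.9,46.7,83],"twist": 0.0015,"fingers": 1},
    {"dp": [4.9,46.7,83],"twist": 0.0015,"fingers": 1},
  ],
)

```text
time: 6.1
tcp_pos: [518.3, -175.0, 134.9]
ee_rot: [0.999, -0.043, -0.004, -0.001]
force: [0.7, 0.3, -1.9]
finger_gap: 0.048
```

jog_arm(
  increments=[
    {"dp": [0,0,0],"fingers": 1},
    {"dp": [0,0,0],"fingers": 1},
  ],
)

```text
invalid input
```

Run:
```python
from h import *
go(518.4,-175.8,110,-.0875)
s=arm.sense();im=arm.snapshot('wrist');save(im,'w6.png',scale=1.4);np.save('w6.npy',im)
go(518.4,-175.8,110,-.0875)
im=arm.snapshot('scene');save(im,'s6.png',(180,200,300,300),6)
```

```text
t 6.10 tcp [ 518.3  -175.04  134.94] yaw -0.0865 tilt z [-0.0086  0.0018 -1.    ] dp [ 0.39  0.78 24.94] twist 0.001 F [ 0.7  0.3 -1.9] T [ 0.04 -0.05  0.01] gap 0.048 j [-0.38  0.43  1.9  -0.    0.83  1.28]
t 6.15 tcp [ 519.15 -175.42  136.02] yaw -0.0865 tilt z [-0.0065  0.001  -1.    ] dp [-0.54  0.46 26.02] twist 0.001 F [-0.7  0.2 -2.1] T [-0.03 -0.02  0.06] gap 0.053 j [-0.38  0.43  1.9  -0.    0.83  1.28]
```

View pics/w6.png

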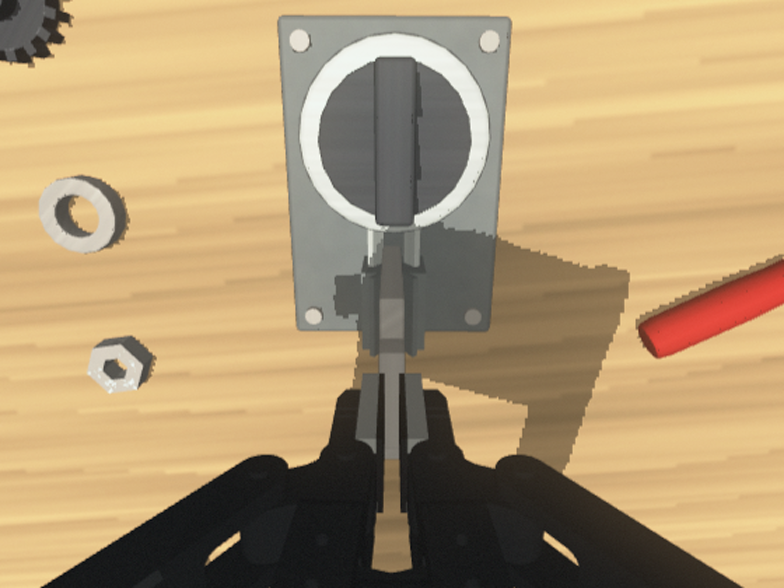

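View pics/s6.png

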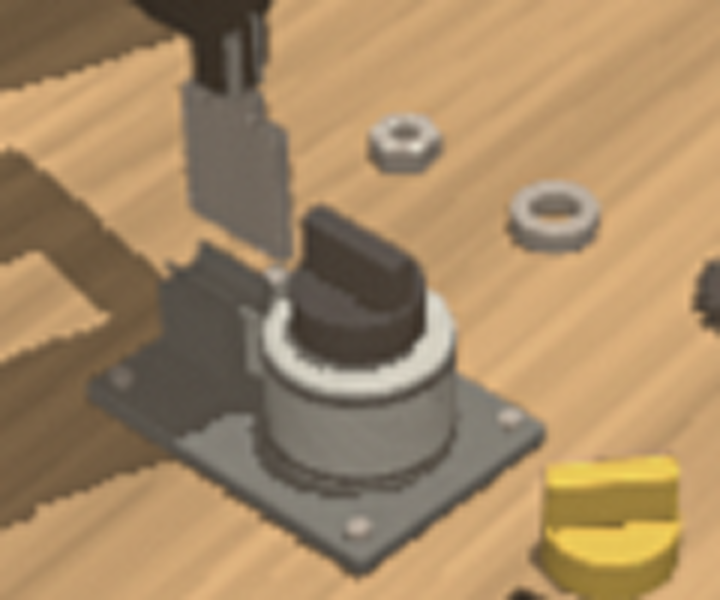

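The plate is lined up above the slot, within about 1 mm. I'll descend in stages and watch the force.

jog_arm(
  increments=[
    {"dp": [-0.3,0.8,8],"twist": 0.001,"fingers": 1},
    {"dp": [-0.3,0.8,16],"twist": 0.001,"fingers": 1},
    {"dp": [-0.3,0.8,24],"twist": 0.001,"fingers": 1},
    {"dp": [-0.3,0.8,29],"twist": 0.001,"fingers": 1},
    {"dp": [-0.3,0.8,29],"twist": 0.001,"fingers": 1},
  ],
)

```text
time: 6.7
tcp_pos: [518.4, -176.2, 106.6]
ee_rot: [0.999, -0.044, -0.003, -0.0]
force: [-0.5, -0.2, -2.1]
finger_gap: 0.052
```

jog_arm(
  increments=[
    {"dp": [0,0,0],"twist": 0,"fingers": 1},
    {"dp": [0,0,0],"twist": 0,"fingers": 1},
  ],
)

```text
time: 6.9
tcp_pos: [518.5, -176.2, 106.7]
ee_rot: [0.999, -0.044, -0.003, -0.0]
force: [0.3, 0.2, -2.1]
finger_gap: 0.048
```

Run:
```python
from h import *
go(518.5,-176.1,90,-.0875)
s=arm.sense();im=arm.snapshot('wrist');save(im,'w7.png',(230,0,340,300),2);save(im,'w7b.png',(245,150,315,270),5)
```

```text
t 6.90 tcp [ 518.46 -176.23  106.66] yaw -0.0876 tilt z [-0.0068  0.0011 -1.    ] dp [ 0.14 -0.13 16.66] twist -0.0001 F [ 0.3  0.2 -2.1] T [-0.   -0.01 -0.  ] gap 0.048 j [-0.38  0.47  1.92 -0.    0.76  1.28]
```

View pics/w7b.png

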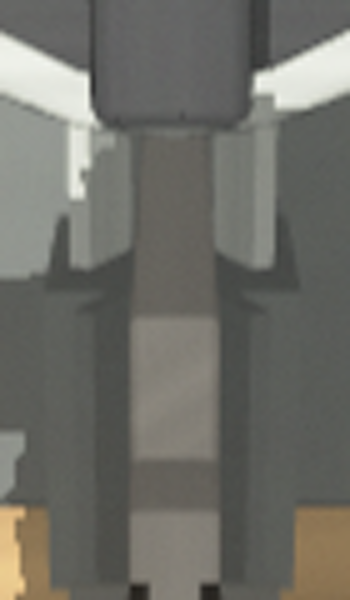

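jog_arm(
  increments=[
    {"dp": [0,0,5],"twist": 0,"fingers": 1},
    {"dp": [0,0,10],"twist": 0,"fingers": 1},
    {"dp": [0,0,15],"twist": 0,"fingers": 1},
    {"dp": [0,0,20],"twist": 0,"fingers": 1},
    {"dp": [0,0,20],"twist": 0,"fingers": 1},
  ],
)

```text
time: 7.45
tcp_pos: [517.9, -176.0, 85.9]
ee_rot: [0.999, -0.044, -0.004, -0.001]
force: [1.5, -0.4, -1.4]
finger_gap: 0.051
```

Run:
```python
from h import *
go(518.5,-176.1,64,-.0875)
```

```text
t 7.45 tcp [ 517.88 -176.05   85.88] yaw -0.0877 tilt z [-0.0078  0.0015 -1.    ] dp [8.000e-01 2.000e-02 2.188e+01] twist -0.0002 F [ 1.5 -0.4 -1.4] T [ 0.03 -0.01  0.02] gap 0.051 j [-0.38  0.5   1.94 -0.    0.72  1.28]
```

jog_arm(
  increments=[
    {"dp": [0.5,0,5],"twist": 0,"fingers": 1},
    {"dp": [0.5,0,10],"twist": 0,"fingers": 1},
    {"dp": [0.6,0,15],"twist": 0,"fingers": 1},
    {"dp": [0.6,0,19],"twist": 0,"fingers": 1},
    {"dp": [0.6,0,20],"twist": 0,"fingers": 1},
  ],
)

```text
time: 7.95
tcp_pos: [518.0, -175.9, 65.3]
ee_rot: [0.999, -0.044, -0.004, -0.001]
force: [0.6, 0.2, -2.9]
finger_gap: 0.051
```

Run:
```python
from h import *
go(518.3,-176.1,63,-.0875)
```

```text
t 7.95 tcp [ 518.04 -175.95   65.31] yaw -0.0877 tilt z [-0.0085  0.0018 -1.    ] dp [0.29 0.13 2.31] twist -0.0002 F [ 0.6  0.2 -2.9] T [-0.    0.01  0.02] gap 0.051 j [-0.38  0.53  1.95 -0.    0.68  1.28]
```

jog_arm(
  increments=[
    {"dp": [0.3,0.1,1],"twist": 0,"fingers": 1},
    {"dp": [0.3,0.1,2],"twist": 0,"fingers": 1},
    {"dp": [0.3,0.1,2.5],"twist": 0,"fingers": 1},
    {"dp": [0.3,0.1,2.5],"twist": 0,"fingers": 1},
  ],
)

```text
time: 8.35
tcp_pos: [518.5, -176.3, 63.8]
ee_rot: [0.999, -0.044, -0.004, -0.0]
force: [-4.9, 0.9, 16.8]
finger_gap: 0.05
```

Run:
```python
from h import *
go(518.3,-176.1,63,-.0875)
```

```text
t 8.35 tcp [ 518.52 -176.29   63.81] yaw -0.0876 tilt z [-0.0078  0.0013 -1.    ] dp [-0.23 -0.17  0.81] twist -0.0001 F [-4.9  0.9 16.8] T [0.11 0.94 0.02] gap 0.050 j [-0.38  0.53  1.95 -0.    0.67  1.28]
```

jog_arm(
  increments=[
    {"dp": [0,0,-0.2],"twist": 0,"fingers": 0.7},
    {"dp": [0,0,-0.2],"twist": 0,"fingers": 0.5},
    {"dp": [0,0,-0.2],"twist": 0,"fingers": 0.5},
    {"dp": [0,0,-0.2],"twist": 0,"fingers": 0.5},
  ],
)

```text
time: 8.75
tcp_pos: [518.5, -176.3, 64.0]
ee_rot: [0.999, -0.044, -0.004, -0.0]
force: [-0.8, -0.1, -0.1]
finger_gap: 0.497
```

jog_arm(
  increments=[
    {"dp": [0,0,-20],"twist": 0,"fingers": 0.5},
    {"dp": [0,0,-60],"twist": 0,"fingers": 0.5},
    {"dp": [0,0,-100],"twist": 0,"fingers": 0.5},
    {"dp": [0,0,-110],"twist": 0,"fingers": 0.5},
    {"dp": [0,0,-110],"twist": 0,"fingers": 0.5},
  ],
)

```text
time: 9.25
tcp_pos: [520.5, -176.8, 175.6]
ee_rot: [0.999, -0.044, -0.002, 0.0]
force: [0.0, 0.8, 0.1]
finger_gap: 0.499
```

Run:
```python
from h import *
go(591,-182.3,180,-.0875)
im=arm.snapshot('wrist');save(im,'w8.png',scale=1.4)
im=arm.snapshot('scene');save(im,'s8.png',(180,200,300,300),6)
go(591,-182.3,180,-.0875)
```

```text
t 9.25 tcp [ 520.5  -176.85  175.57] yaw -0.0876 tilt z [-0.0045  0.     -1.    ] dp [70.69 -0.73 -4.75] twist -0.0001 F [0.  0.8 0.1] T [ 0.01 -0.    0.03] gap 0.499 j [-0.38  0.38  1.86 -0.    0.91  1.28]
t 9.35 tcp [ 518.91 -176.23  173.07] yaw -0.0876 tilt z [-0.0086  0.0017 -1.    ] dp [72.28 -0.27 -7.55] twist -0.0001 F [0.3 0.1 0.3] T [ 0.01  0.01 -0.05] gap 0.498 j [-0.38  0.38  1.86 -0.    0.91  1.28]
```

View pics/w8.png

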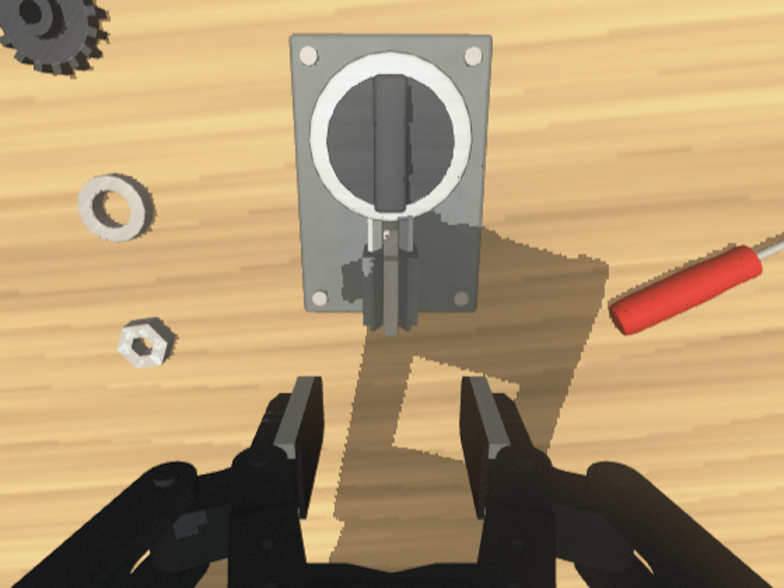

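View pics/s8.png

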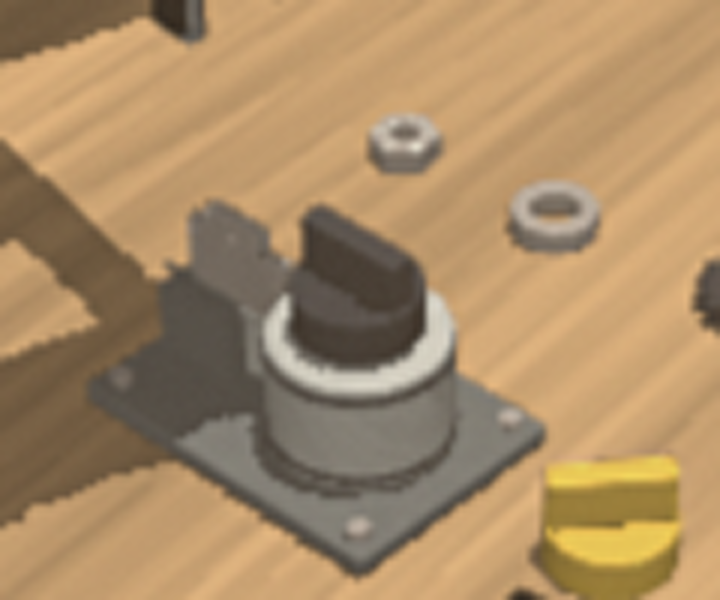

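The plate stands seated in slot and fins at wrist 1.4x px (391,250–330), and scene crop px (235,250) agrees. I'll check its top height, then move above the cap.

Run:
```python
from h import *
C=cam('scene')
# scene crop s8: tongue top corners at approx (210,203) and (265,238); 
ax=np.array([591.1,-182.5]);yaw=-.0875;e=np.array([np.cos(yaw),np.sin(yaw)])
for off in(-91,-57):
    p=ax+off*e
    for z in(94,100):
        u,v=proj(C,[*p,z]);print(off,z,((u+.5-180)*6).round(1),((v+.5-200)*6).round(1))
for off in(-28,28):
    u,v=proj(C,[*(ax+off*e),122]);print('bar',((u+.5-180)*6).round(1),((v+.5-200)*6).round(1))
go(590.5,-182.5,172,-.0875)
```

```text
-91 94 208.3 196.9
-91 100 207.6 186.1
-57 94 261.9 228.1
-57 100 261.3 217.2
bar 306.4 203.7
bar 400.9 257.6
t 9.35 tcp [ 518.91 -176.23  173.07] yaw -0.0876 tilt z [-0.0086  0.0017 -1.    ] dp [ 7.187e+01 -2.000e-02  4.500e-01] twist -0.0001 F [0.3 0.1 0.3] T [ 0.01  0.01 -0.05] gap 0.498 j [-0.38  0.38  1.86 -0.    0.91  1.28]
```

jog_arm(
  increments=[
    {"dp": [30,0,0],"twist": 0,"fingers": 0.5},
    {"dp": [60,0,0],"twist": 0,"fingers": 0.5},
    {"dp": [72,0,0],"twist": 0,"fingers": 0.5},
    {"dp": [72,0,0],"twist": 0,"fingers": 0.5},
    {"dp": [72,0,0],"twist": 0,"fingers": 0.5},
  ],
)

```text
time: 9.85
tcp_pos: [589.1, -182.1, 171.1]
ee_rot: [0.999, -0.044, -0.006, -0.001]
force: [0.8, -0.0, 0.3]
finger_gap: 0.499
```

Run:
```python
from h import *
go(590.8,-182.5,130,-.0875)
s=arm.sense();im=arm.snapshot('wrist');save(im,'w9.png',scale=1.4);np.save('w9.npy',im)
save(im,'w9c.png',(220,160,340,290),4.6)
import pickle;pickle.dump(s,open('w9.pkl','wb'))
go(590.8,-182.5,130,-.0875)
```

```text
t 9.85 tcp [ 589.15 -182.09  171.06] yaw -0.0874 tilt z [-0.0113  0.0026 -0.9999] dp [ 2.15  0.33 41.03] twist 0.0001 F [ 0.8 -0.   0.3] T [ 0.05 -0.06  0.04] gap 0.499 j [-0.35  0.47  1.7  -0.    0.98  1.31]
t 9.90 tcp [ 589.07 -182.16  171.46] yaw -0.0876 tilt z [-0.0108  0.0024 -0.9999] dp [ 2.2   0.24 41.44] twist -0.0001 F [-0.6 -0.2  0.6] T [ 0.01 -0.   -0.01] gap 0.502 j [-0.35  0.47  1.7  -0.    0.98  1.31]
```

View pics/w9c.png

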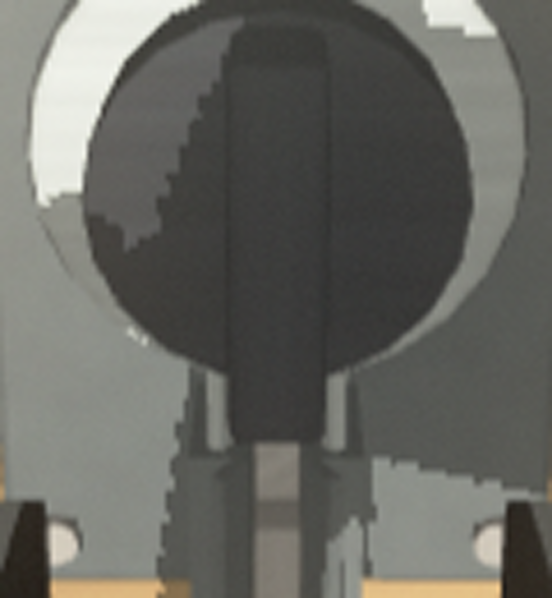

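Run:
```python
from h import *
import pickle
s=pickle.load(open('w9.pkl','rb'));C=cam('wrist',s)
for u,v in[(231,65),(327,65),(229,440),(324,440)]:print(onz(C,220+u/4.6-.5,160+v/4.6-.5,122).round(1))
```

```text
[ 619.7 -179.9  122. ]
[ 618.6 -192.5  122. ]
[ 565.3 -174.4  122. ]
[ 564.1 -187.9  122. ]
```

jog_arm(
  increments=[
    {"dp": [1,0,-30],"twist": 0,"fingers": 0.5},
    {"dp": [1,0,-60],"twist": 0,"fingers": 0.5},
  ],
)

```text
time: 10.1
tcp_pos: [588.7, -182.0, 231.1]
ee_rot: [0.999, -0.044, -0.007, -0.001]
force: [0.1, 0.5, 1.0]
finger_gap: 0.499
```

Run:
```python
from h import *
go(590.8,-182.5,130,-.0875)
```

```text
t 10.10 tcp [ 588.75 -182.02  231.14] yaw -0.0878 tilt z [-0.0139  0.0035 -0.9999] dp [  3.52   0.53 101.1 ] twist -0.0003 F [0.1 0.5 1. ] T [-0.01  0.03  0.01] gap 0.499 j [-0.35  0.42  1.63 -0.    1.11  1.31]
```

The tool tilt drifts slightly because each call takes over the measured attitude. I have plenty of time, so I'll use a few short vertical moves to recover it.

jog_arm(
  increments=[
    {"dp": [2,0,30],"twist": 0,"fingers": 0.5},
    {"dp": [2,0,60],"twist": 0,"fingers": 0.5},
  ],
)

```text
time: 10.3
tcp_pos: [590.1, -182.4, 172.3]
ee_rot: [0.999, -0.044, -0.005, -0.001]
force: [-1.1, -0.3, -2.0]
finger_gap: 0.501
```

Run:
```python
from h import *
go(591.6,-182.7,130,-.0875)
```

```text
t 10.30 tcp [ 590.06 -182.35  172.28] yaw -0.0881 tilt z [-0.0106  0.0022 -0.9999] dp [ 2.02  0.27 42.26] twist -0.0006 F [-1.1 -0.3 -2. ] T [-0.12  0.03  0.04] gap 0.501 j [-0.35  0.47  1.7  -0.    0.98  1.31]
```

jog_arm(
  increments=[
    {"dp": [0,0,-20],"twist": 0,"fingers": 0.5},
    {"dp": [0,0,-60],"twist": 0,"fingers": 0.5},
    {"dp": [0,0,-80],"twist": 0,"fingers": 0.5},
    {"dp": [0,0,-80],"twist": 0,"fingers": 0.5},
  ],
)

```text
time: 10.7
tcp_pos: [591.4, -183.0, 255.3]
ee_rot: [0.999, -0.044, -0.003, -0.0]
force: [0.0, -0.8, -0.8]
finger_gap: 0.498
```

Run:
```python
from h import *
go(591.6,-182.7,130,-.0875)
```

```text
t 10.70 tcp [ 591.39 -183.02  255.34] yaw -0.0884 tilt z [-6.6e-03  7.0e-04 -1.0e+00] dp [  1.    -0.33 125.33] twist -0.0009 F [ 0.  -0.8 -0.8] T [-0.08  0.01 -0.06] gap 0.498 j [-0.35  0.4   1.6  -0.    1.15  1.31]
```

The tilt is going as predicted. One more cycle.

jog_arm(
  increments=[
    {"dp": [0.5,0,30],"twist": 0,"fingers": 0.5},
    {"dp": [0.5,0,70],"twist": 0,"fingers": 0.5},
  ],
)

```text
time: 10.9
tcp_pos: [591.8, -183.4, 186.2]
ee_rot: [0.999, -0.044, -0.001, 0.0]
force: [0.7, -0.5, -0.1]
finger_gap: 0.498
```

jog_arm(
  increments=[
    {"dp": [0,0,-20],"twist": 0,"fingers": 0.5},
    {"dp": [0,0,-60],"twist": 0,"fingers": 0.5},
    {"dp": [0,0,-70],"twist": 0,"fingers": 0.5},
    {"dp": [0,0,-70],"twist": 0,"fingers": 0.5},
  ],
)

```text
time: 11.3
tcp_pos: [592.1, -183.6, 257.4]
ee_rot: [0.999, -0.044, -0.0, 0.001]
force: [0.4, -0.3, -0.3]
finger_gap: 0.501
```

Run:
```python
from h import *
go(591.6,-182.7,135,-.0875)
```

```text
t 11.30 tcp [ 592.07 -183.65  257.35] yaw -0.0888 tilt z [-6.0e-04 -1.6e-03 -1.0e+00] dp [ -0.49  -1.1  122.35] twist -0.0013 F [ 0.4 -0.3 -0.3] T [ 0.   -0.03  0.02] gap 0.501 j [-0.35  0.39  1.61 -0.    1.14  1.31]
```

jog_arm(
  increments=[
    {"dp": [-0.5,-1,30],"twist": -0.001,"fingers": 0.5},
    {"dp": [-0.5,-1,70],"twist": -0.001,"fingers": 0.5},
    {"dp": [-0.5,-1,100],"twist": -0.001,"fingers": 0.5},
    {"dp": [-0.5,-1,117],"twist": -0.001,"fingers": 0.5},
    {"dp": [-0.5,-1,120],"twist": -0.001,"fingers": 0.5},
  ],
)

```text
time: 11.8
tcp_pos: [588.7, -181.8, 133.6]
ee_rot: [0.999, -0.044, -0.003, -0.0]
force: [-0.6, 0.4, 0.4]
finger_gap: 0.496
```

Run:
```python
from h import *
go(591.6,-182.7,98.5,-.0875)
im=arm.snapshot('wrist');save(im,'w10.png',scale=1.4)
go(591.6,-182.7,98.5,-.0875)
```

```text
t 11.80 tcp [ 588.68 -181.84  133.58] yaw -0.0879 tilt z [-6.4e-03  5.0e-04 -1.0e+00] dp [ 3.21  0.59 35.06] twist -0.0004 F [-0.6  0.4  0.4] T [ 0.05  0.01 -0.09] gap 0.496 j [-0.35  0.51  1.74 -0.    0.9   1.31]
t 11.85 tcp [ 589.59 -182.21  134.83] yaw -0.0879 tilt z [-4.6e-03 -1.0e-04 -1.0e+00] dp [ 2.21  0.3  36.32] twist -0.0004 F [-0.5  0.1 -0.3] T [0.01 0.01 0.04] gap 0.495 j [-0.35  0.51  1.74 -0.    0.9   1.31]
```

View pics/w10.png

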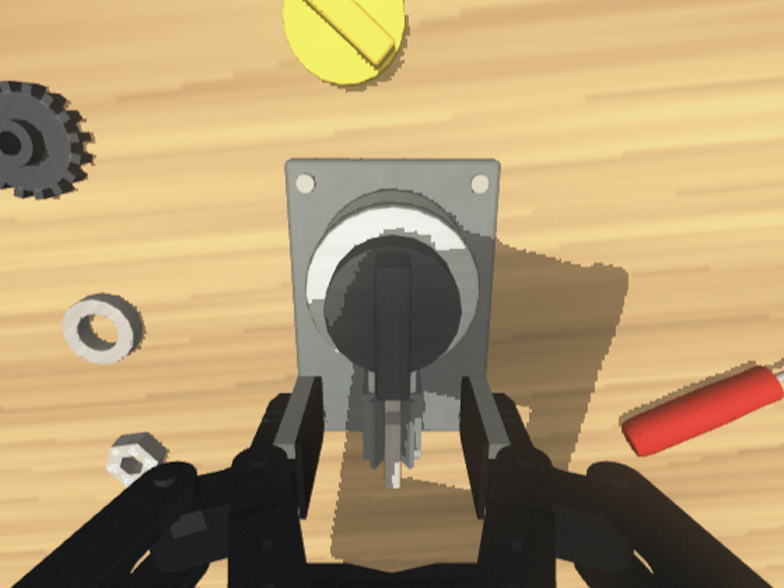

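Run:
```python
from h import *
for i in range(4): arm.snapshot('top')
go(591.6,-182.7,98.5,-.0875)
```

```text
t 12.05 tcp [ 592.05 -182.95  138.27] yaw -0.0878 tilt z [ 7.e-04 -2.e-03 -1.e+00] dp [-0.5  -0.29 39.77] twist -0.0003 F [0.1 0.9 0.1] T [-0.03 -0.01 -0.  ] gap 0.497 j [-0.35  0.51  1.73 -0.    0.9   1.31]
```

jog_arm(
  increments=[
    {"dp": [-0.5,-0.3,12],"twist": 0,"fingers": 0.5},
    {"dp": [-0.5,-0.3,24],"twist": 0,"fingers": 0.5},
    {"dp": [-0.5,-0.3,34],"twist": 0,"fingers": 0.5},
    {"dp": [-0.5,-0.3,39],"twist": 0,"fingers": 0.5},
    {"dp": [-0.5,-0.3,39.5],"twist": 0,"fingers": 0.5},
  ],
)

```text
time: 12.55
tcp_pos: [591.0, -182.5, 97.6]
ee_rot: [0.999, -0.044, -0.0, 0.001]
force: [-0.3, 0.2, -0.1]
finger_gap: 0.496
```

Run:
```python
from h import *
for i in range(6): arm.snapshot('top')
go(591.6,-182.7,98.5,-.0875)
```

```text
t 12.85 tcp [ 591.86 -182.8    99.18] yaw -0.0878 tilt z [ 0.0013 -0.0023 -1.    ] dp [-0.27 -0.08  0.68] twist -0.0003 F [0.4 0.1 0.2] T [ 0.01 -0.04 -0.  ] gap 0.500 j [-0.35  0.56  1.77 -0.    0.82  1.31]
```

Now close on the bar, firmly.

jog_arm(
  force=115,
  increments=[
    {"dp": [-0.3,0,0.5],"twist": 0,"fingers": 0.7},
    {"dp": [-0.3,0,0.5],"twist": 0,"fingers": 0.9},
    {"dp": [-0.3,0,0.5],"twist": 0,"fingers": 1},
    {"dp": [-0.3,0,0.5],"twist": 0,"fingers": 1},
    {"dp": [-0.3,0,0.5],"twist": 0,"fingers": 1},
  ],
)

```text
time: 13.35
tcp_pos: [591.6, -182.8, 98.6]
ee_rot: [0.999, -0.044, 0.001, 0.001]
force: [-0.9, 0.2, 0.6]
finger_gap: -0.006
```

Run:
```python
from h import *
for i in range(2): arm.snapshot('top')
im=arm.snapshot('wrist');save(im,'w11.png',scale=1.4)
go(591.6,-182.7,98.5,-.0875)
```

```text
t 13.50 tcp [ 591.56 -182.78   98.64] yaw -0.0878 tilt z [ 0.0013 -0.0022 -1.    ] dp [ 0.04 -0.08  0.14] twist -0.0003 F [ 0.3 -0.7 -0. ] T [-0.01 -0.02  0.04] gap 0.003 j [-0.35  0.56  1.77 -0.    0.82  1.31]
```

View pics/w11.png

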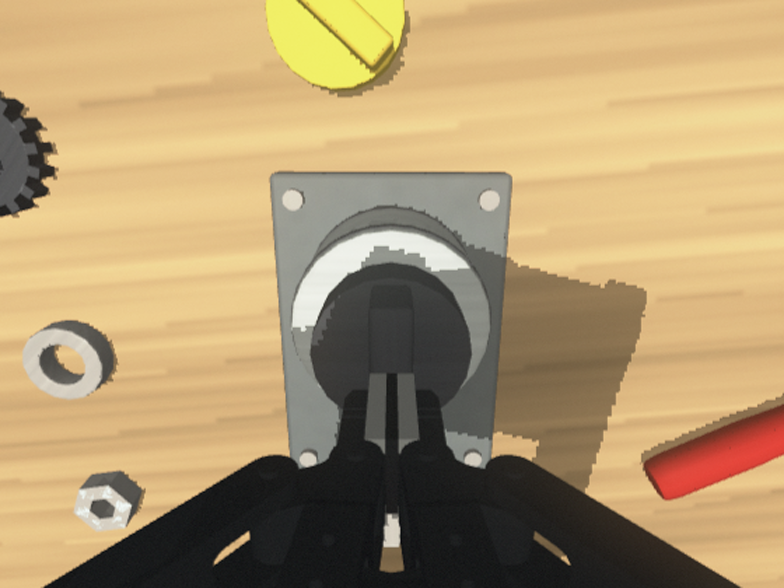

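The gap reads about 0, which doesn't fit a 14 mm bar, so I'll look closely before doing anything.

Run:
```python
from h import *
im=arm.snapshot('wrist');save(im,'w12.png',(215,170,345,400),2.6);save(im,'w12.png',(225,180,335,300),5.4)
im=arm.snapshot('scene');save(im,'s12.png',(190,180,290,280),6)
go(591.6,-182.7,98.5,-.0875)
```

```text
t 13.60 tcp [ 591.56 -182.76   98.64] yaw -0.0878 tilt z [ 0.0012 -0.0022 -1.    ] dp [ 0.03 -0.07  0.14] twist -0.0003 F [0.2 0.6 0.2] T [ 0.03  0.01 -0.03] gap -0.000 j [-0.35  0.56  1.77 -0.    0.82  1.31]
```

View pics/w12.png

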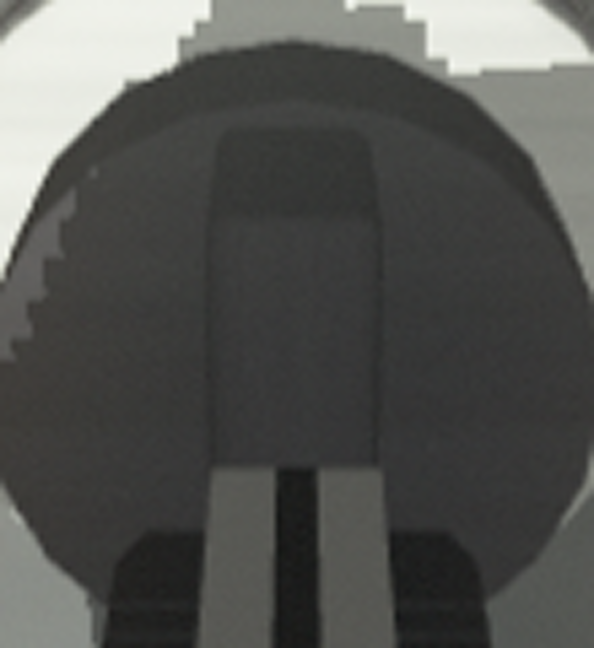

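View pics/s12.png

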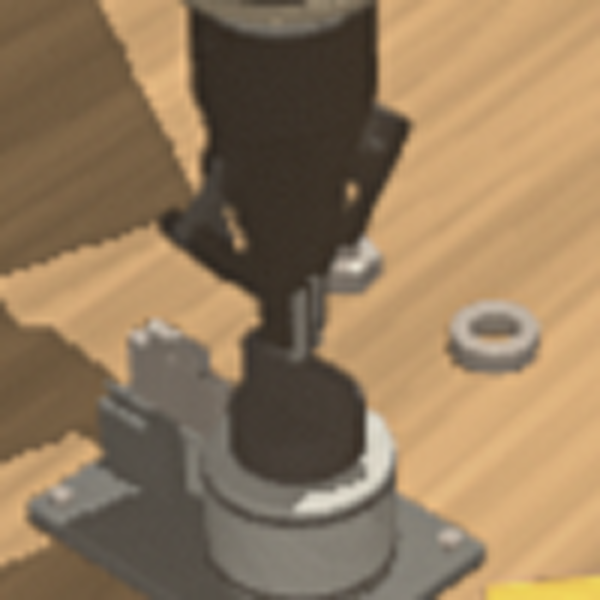

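Run:
```python
from h import *
s=arm.sense();C=cam('wrist',s);M=R.from_quat(s['ee_rot']).as_matrix();S=cam('scene')
for q in([0,0,0],[11,0,0],[11,0,-10],[11,0,-19],[11,0,-25],[11,0,-30]):
    p=s['tcp_pos']+M@np.array(q,float);a=proj(C,p);b=proj(S,p);print(q,((a+.5-[225,180])*5.4).round(),((b+.5-[190,180])*6).round())
for q in([560,-180.5,122],[591,-183,122],[619,-185.5,122]):
    b=proj(S,q);print(q,((b+.5-[190,180])*6).round())
print(s['tcp_pos'])
```

```text
[0, 0, 0] [285. 409.] [295. 394.]
[11, 0, 0] [285. 300.] [313. 405.]
[11, 0, -10] [284. 345.] [313. 387.]
[11, 0, -19] [283. 389.] [312. 370.]
[11, 0, -25] [283. 422.] [312. 359.]
[11, 0, -30] [283. 450.] [312. 349.]
[560, -180.5, 122] [240. 322.]
[591, -183, 122] [292. 351.]
[619, -185.5, 122] [340. 378.]
[ 591.56371234 -182.76375598   98.643173  ]
```

```bash
python3 - <<'E'
from h import *
S=cam('scene')
yaw=-.0865;X=np.array([np.cos(yaw),np.sin(yaw),0]);Y=np.array([np.sin(yaw),-np.cos(yaw),0])
t=np.array([518.9,-175.3,135.7])
for x,z in[(0,0),(11,0),(11,-10),(11,-19),(11,-30),(17,-30),(-17,-30),(29,-18),(-31,-18),(-31,52),(29,52)]:
    p=t+X*x+np.array([0,0,-z]);print(x,z,((proj(S,p)+.5-[180,200])*6).round())
im=arm.snapshot('scene');save(im,'s13.png',(215,205,265,260),12)
np.save('s13.npy',im)
E
python3 - <<'E'
import cv2
im=cv2.imread('pics/s6.png');cv2.imwrite('pics/s6c.png',cv2.resize(im[0:280,130:360],None,fx=2.5,fy=2.5,interpolation=cv2.INTER_CUBIC)[:600])
E
```

```text
0 0 [234. 136.]
11 0 [252. 146.]
11 -10 [251. 127.]
11 -19 [250. 110.]
11 -30 [249.  89.]
17 -30 [258.  95.]
-17 -30 [203.  64.]
29 -18 [279. 129.]
-31 -18 [183.  75.]
-31 52 [192. 203.]
29 52 [286. 258.]
```

View pics/s6c.png

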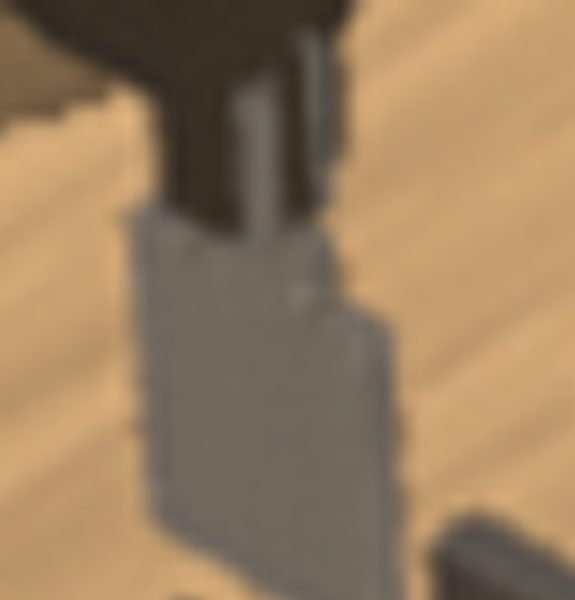

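View pics/s13.png

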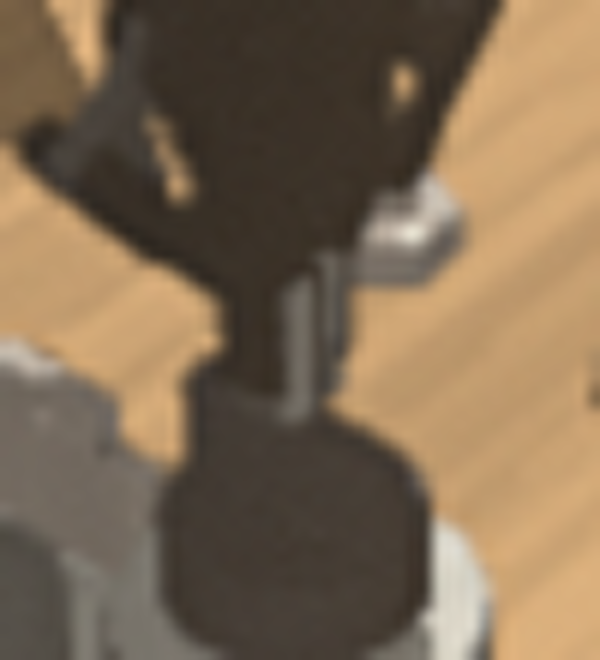

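The scene view shows the shut finger tips resting just above the bar top, at scene px about (240,239). The real tips therefore stand about 26 mm behind the stated TCP. That fits the plate too, which was held only by its top few millimetres. I'll reopen, go about 24 mm lower and check as I go.

jog_arm(
  increments=[
    {"dp": [0,0,-3],"twist": 0,"fingers": 0.7},
    {"dp": [0,0,-3],"twist": 0,"fingers": 0.5},
    {"dp": [0,0,-3],"twist": 0,"fingers": 0.5},
    {"dp": [0,0,5],"twist": 0,"fingers": 0.5},
    {"dp": [0,0,10],"twist": 0,"fingers": 0.5},
  ],
)

```text
time: 14.15
tcp_pos: [591.3, -182.7, 87.9]
ee_rot: [0.999, -0.044, 0.0, 0.001]
force: [-0.5, 0.6, -1.1]
finger_gap: 0.497
```

Run:
```python
from h import *
for i in range(5): arm.snapshot('top')
im=arm.snapshot('scene');save(im,'s14.png',(205,195,275,260),9)
go(591.6,-182.7,75,-.0875)
```

```text
t 14.45 tcp [ 591.62 -182.81   88.64] yaw -0.0878 tilt z [ 0.0012 -0.0022 -1.    ] dp [-0.05 -0.14 13.64] twist -0.0003 F [-0.2  0.1 -0.3] T [-0.    0.04  0.02] gap 0.502 j [-0.35  0.57  1.77 -0.    0.8   1.31]
```

View pics/s14.png

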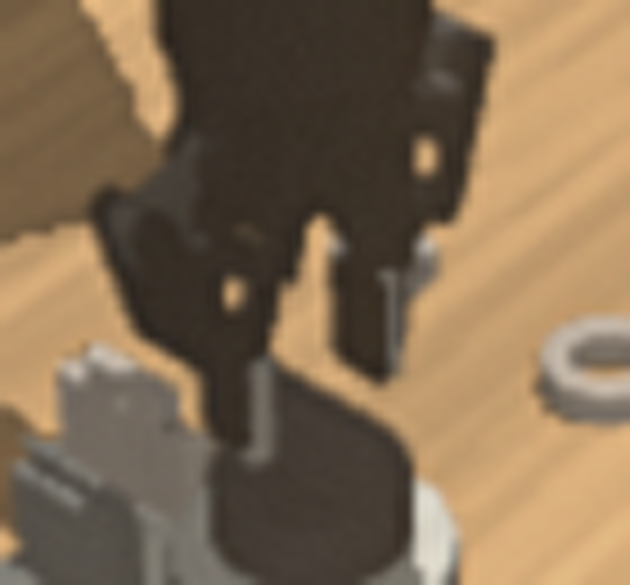

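The fingers now straddle the bar. I'll lower further, slowly.

jog_arm(
  increments=[
    {"dp": [0,-0.1,4],"twist": 0,"fingers": 0.5},
    {"dp": [0,-0.1,8],"twist": 0,"fingers": 0.5},
    {"dp": [0,-0.1,11.5],"twist": 0,"fingers": 0.5},
    {"dp": [0,-0.1,12],"twist": 0,"fingers": 0.5},
  ],
)

```text
time: 14.85
tcp_pos: [591.3, -182.6, 76.0]
ee_rot: [0.999, -0.044, 0.0, 0.001]
force: [-0.4, -0.4, -0.3]
finger_gap: 0.497
```

Run:
```python
from h import *
for i in range(5): arm.snapshot('top')
im=arm.snapshot('scene');save(im,'s15.png',(205,195,275,260),9)
im=arm.snapshot('wrist');save(im,'w15.png',(170,150,390,300),3.5)
go(591.6,-182.7,75,-.0875)
```

```text
t 15.20 tcp [ 591.75 -182.77   76.8 ] yaw -0.0878 tilt z [ 0.0015 -0.0023 -1.    ] dp [-0.16 -0.06  1.8 ] twist -0.0003 F [-0.2 -0.4  0.4] T [-0.03 -0.    0.03] gap 0.500 j [-0.35  0.58  1.78 -0.    0.77  1.31]
```

View pics/s15.png

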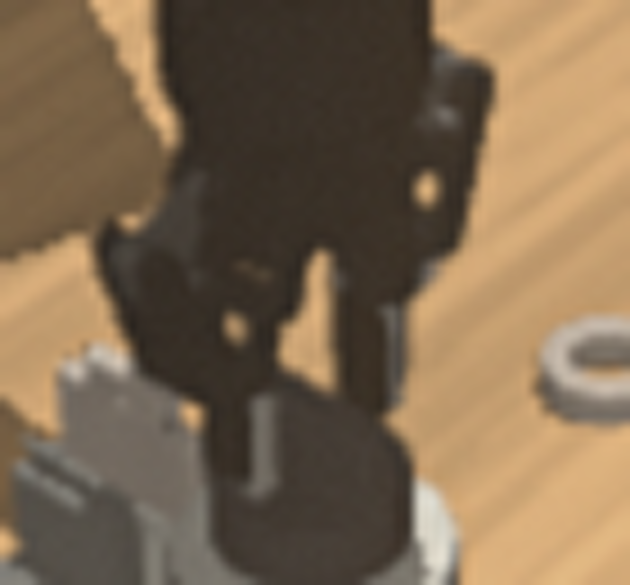

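View pics/w15.png

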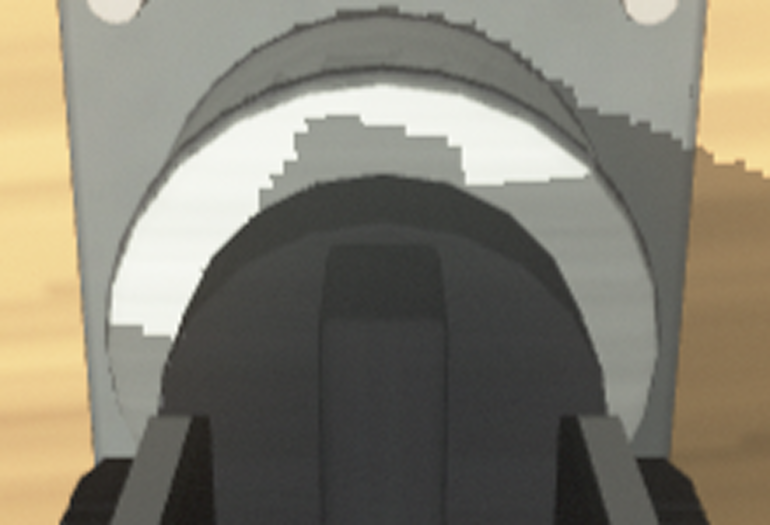

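jog_arm(
  force=115,
  increments=[
    {"dp": [-0.1,0,1],"twist": 0,"fingers": 0.6},
    {"dp": [-0.1,0,2],"twist": 0,"fingers": 0.8},
    {"dp": [-0.1,0,2],"twist": 0,"fingers": 1},
    {"dp": [-0.1,0,2],"twist": 0,"fingers": 1},
    {"dp": [-0.1,0,2],"twist": 0,"fingers": 1},
  ],
)

```text
time: 15.7
tcp_pos: [591.7, -182.6, 75.0]
ee_rot: [0.999, -0.044, 0.001, 0.001]
force: [-0.5, 1.8, 5.4]
finger_gap: 0.136
```

Run:
```python
from h import *
for i in range(4): arm.snapshot('top')
go(591.6,-182.7,75,-.0875)
im=arm.snapshot('wrist');save(im,'w16.png',(170,150,390,300),3.5)
im=arm.snapshot('scene');save(im,'s16.png',(205,195,275,260),9)
go(591.6,-182.7,75,-.0875)
```

```text
t 15.90 tcp [ 591.66 -182.62   74.99] yaw -0.0878 tilt z [ 0.0015 -0.0022 -1.    ] dp [-0.06  0.08 -0.01] twist -0.0003 F [-1.4  2.7  5.2] T [ 0.42  0.25 -0.04] gap 0.135 j [-0.35  0.59  1.78 -0.    0.77  1.31]
t 16.00 tcp [ 591.66 -182.6    74.98] yaw -0.0878 tilt z [ 0.0015 -0.0022 -1.    ] dp [-0.05  0.1  -0.02] twist -0.0003 F [-2.3  3.1  4.7] T [ 0.47  0.24 -0.09] gap 0.134 j [-0.35  0.59  1.78 -0.    0.77  1.31]
```

View pics/s16.png

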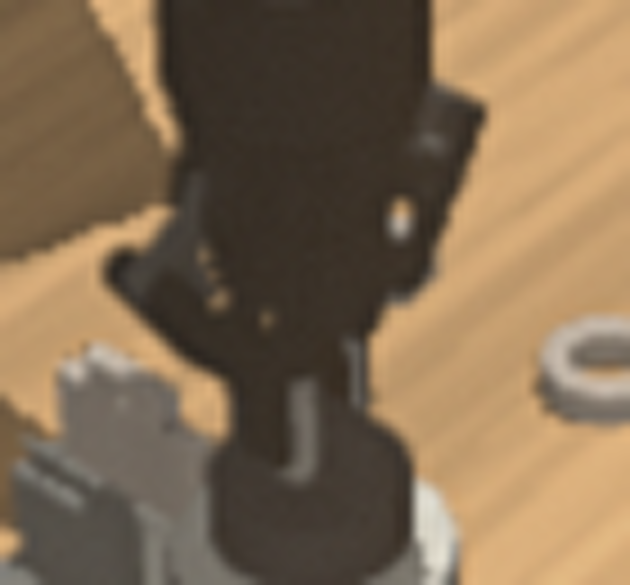

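View pics/w16.png

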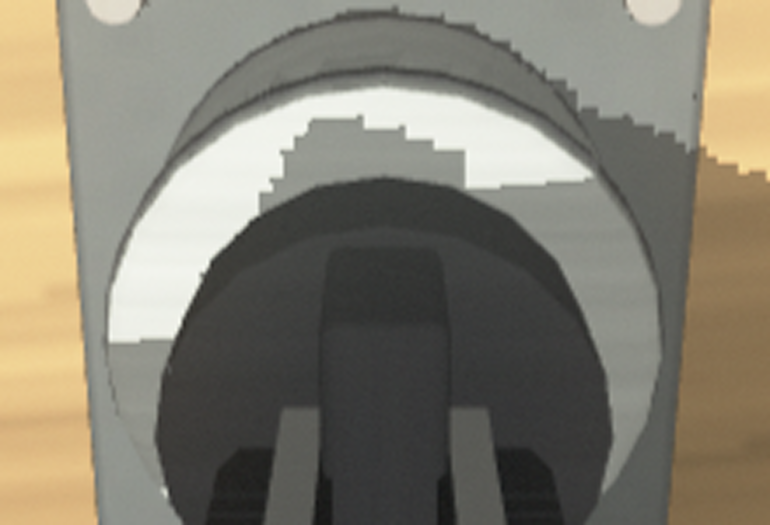

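The cap is gripped with a gap of 0.134 and the pads well down the bar. Turning anticlockwise in steps, watching the force.

jog_arm(
  increments=[
    {"dp": [0,0,0],"twist": -0.05,"fingers": 1},
    {"dp": [0,0,0],"twist": -0.12,"fingers": 1},
    {"dp": [0,0,0],"twist": -0.2,"fingers": 1},
    {"dp": [0,0,0],"twist": -0.28,"fingers": 1},
    {"dp": [0,0,0],"twist": -0.35,"fingers": 1},
  ],
)

```text
time: 16.5
tcp_pos: [591.8, -182.8, 75.0]
ee_rot: [0.991, 0.132, 0.001, 0.001]
force: [-0.6, -0.2, 1.6]
finger_gap: 0.134
```

Run:
```python
from h import *
for i in range(2): arm.snapshot('top')
im=arm.snapshot('scene');save(im,'s17.png',(205,195,275,260),9)
im=arm.snapshot('wrist');save(im,'w17.png',scale=1.4)
go(591.6,-182.7,75,.95)
```

```text
t 16.70 tcp [ 591.77 -182.77   75.  ] yaw 0.2600 tilt z [ 0.0018 -0.0024 -1.    ] dp [-0.14 -0.11 -0.  ] twist -0.69 F [ 0.7 -0.9  1.5] T [-0.12 -0.03  0.07] gap 0.132 j [-0.35  0.59  1.78 -0.    0.77  0.96]
```

View pics/w17.png

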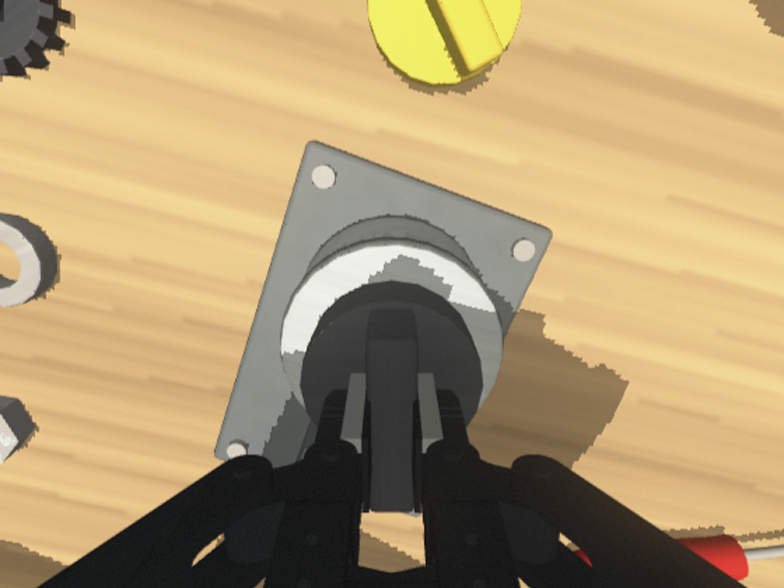

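jog_arm(
  increments=[
    {"dp": [0,0,0],"twist": -0.05,"fingers": 1},
    {"dp": [0,0,0],"twist": -0.12,"fingers": 1},
    {"dp": [0,0,0],"twist": -0.2,"fingers": 1},
    {"dp": [0,0,0],"twist": -0.28,"fingers": 1},
    {"dp": [0,0,0],"twist": -0.35,"fingers": 1},
  ],
)

```text
time: 17.2
tcp_pos: [591.9, -182.8, 75.1]
ee_rot: [0.954, 0.301, 0.001, 0.001]
force: [0.8, -0.3, 3.1]
finger_gap: 0.135
```

Run:
```python
from h import *
go(591.6,-182.7,75,.95)
for i in range(3): arm.snapshot('top')
go(591.6,-182.7,75,.95)
```

```text
t 17.20 tcp [ 591.86 -182.81   75.07] yaw 0.6110 tilt z [ 0.0019 -0.0024 -1.    ] dp [-0.15 -0.24  0.07] twist -0.339 F [ 0.8 -0.3  3.1] T [ 0.02  0.05 -0.21] gap 0.135 j [-0.35  0.59  1.78 -0.    0.77  0.61]
t 17.35 tcp [ 591.86 -182.81   75.09] yaw 0.6073 tilt z [ 0.002  -0.0025 -1.    ] dp [-0.15 -0.24  0.09] twist -0.3427 F [-0.3 -0.1  2.2] T [ 0.02 -0.01 -0.01] gap 0.135 j [-0.35  0.59  1.78 -0.    0.77  0.62]
```

jog_arm(
  increments=[
    {"dp": [0,0,0],"twist": -0.05,"fingers": 1},
    {"dp": [0,0,0],"twist": -0.12,"fingers": 1},
    {"dp": [0,0,0],"twist": -0.2,"fingers": 1},
    {"dp": [0,0,0],"twist": -0.28,"fingers": 1},
    {"dp": [0,0,0],"twist": -0.34,"fingers": 1},
  ],
)

```text
time: 17.85
tcp_pos: [592.2, -183.3, 75.7]
ee_rot: [0.89, 0.456, 0.0, 0.002]
force: [-6.1, -8.3, 5.1]
finger_gap: 0.137
```

Run:
```python
from h import *
go(591.6,-182.7,75,.95)
for i in range(3): arm.snapshot('top')
go(591.6,-182.7,75,.95)
s=arm.sense()
im=arm.snapshot('wrist');save(im,'w18.png',scale=1.4)
im=arm.snapshot('scene');save(im,'s18.png',(205,195,275,260),9)
```

```text
t 17.85 tcp [ 592.19 -183.35   75.68] yaw 0.9472 tilt z [ 0.0027 -0.0034 -1.    ] dp [ 0.18 -0.86  0.67] twist -0.0028 F [-6.1 -8.3  5.1] T [-1.18  1.23 -0.13] gap 0.137 j [-0.35  0.59  1.78 -0.    0.77  0.28]
t 18.00 tcp [ 593.03 -183.44   76.08] yaw 0.9445 tilt z [ 0.0044 -0.0036 -1.    ] dp [-0.23 -1.6   1.08] twist -0.0055 F [ 2.  -1.9  7.6] T [-0.37 -0.33 -0.05] gap 0.130 j [-0.35  0.59  1.78 -0.    0.77  0.28]
```

View pics/w18.png

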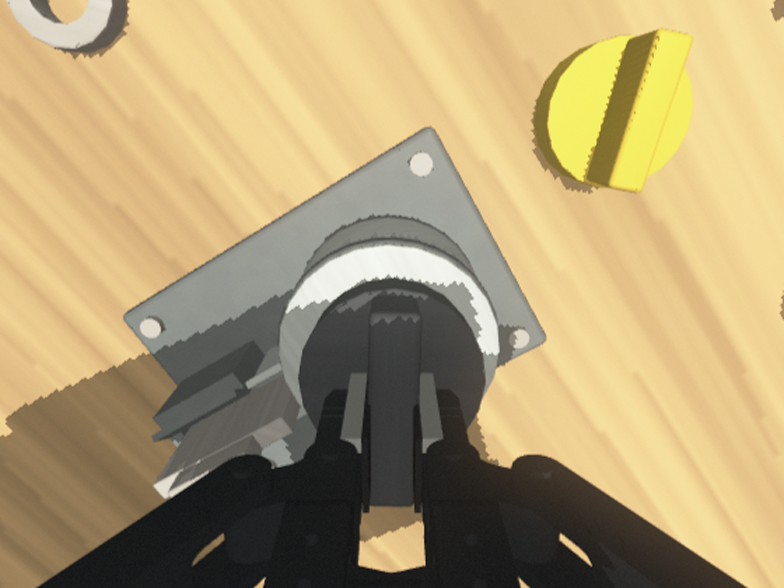

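View pics/s18.png

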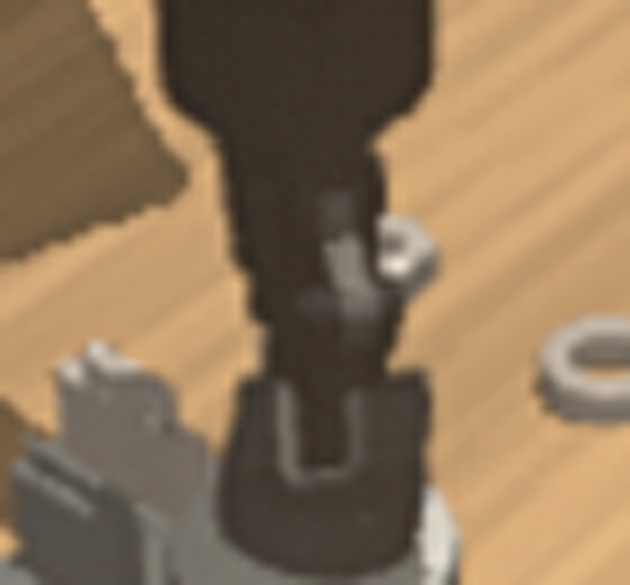

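The TCP rose about 1 mm and the torque dropped, so the cap is free at about 59°. The plate is still seated. Lifting straight up now.

jog_arm(
  increments=[
    {"dp": [0,0,-3],"twist": 0,"fingers": 1},
    {"dp": [0,0,-8],"twist": 0,"fingers": 1},
    {"dp": [0,0,-14],"twist": 0,"fingers": 1},
    {"dp": [0,0,-20],"twist": 0,"fingers": 1},
    {"dp": [0,0,-26],"twist": 0,"fingers": 1},
  ],
)

```text
time: 18.6
tcp_pos: [592.8, -183.3, 102.4]
ee_rot: [0.891, 0.454, 0.001, 0.003]
force: [-0.1, -0.1, -1.6]
finger_gap: 0.137
```

Run:
```python
from h import *
go(591.7,-182.7,118,.94)
for i in range(4): arm.snapshot('top')
go(591.7,-182.7,118,.94)
im=arm.snapshot('scene');save(im,'s19.png',(195,185,285,270),7)
```

```text
t 18.60 tcp [ 592.83 -183.28  102.4 ] yaw 0.9434 tilt z [ 0.0042 -0.0035 -1.    ] dp [ -0.2   -1.17 -15.61] twist 0.0034 F [-0.1 -0.1 -1.6] T [-0.01  0.01  0.03] gap 0.137 j [-0.35  0.55  1.76 -0.    0.82  0.28]
t 18.80 tcp [ 592.9  -183.35  102.02] yaw 0.9437 tilt z [ 0.0045 -0.0036 -1.    ] dp [ -0.18  -1.26 -15.99] twist 0.0037 F [-0.1 -0.4 -1.4] T [0.02 0.01 0.01] gap 0.135 j [-0.35  0.55  1.76 -0.    0.82  0.28]
```

View pics/s19.png

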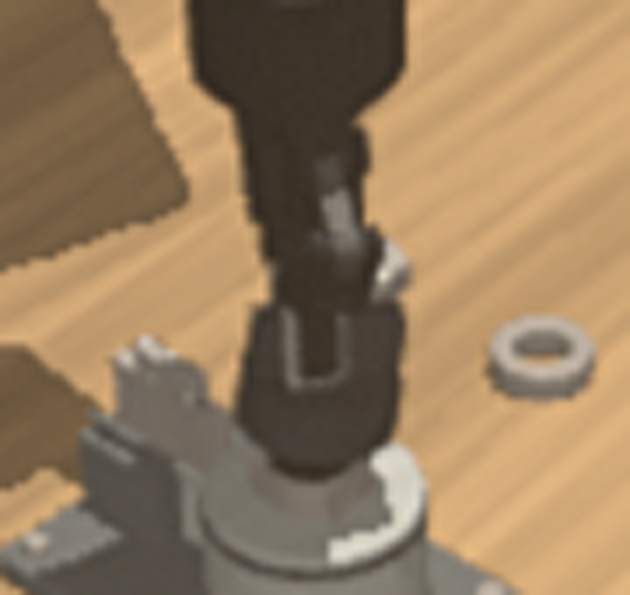

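The cap is off, and its weight reads about 1.4 N. Raising to the finishing height and centring.

jog_arm(
  increments=[
    {"dp": [-0.1,-0.4,-5],"twist": 0,"fingers": 1},
    {"dp": [-0.2,-0.8,-10],"twist": 0,"fingers": 1},
    {"dp": [-0.2,-1.2,-14],"twist": 0,"fingers": 1},
    {"dp": [-0.2,-1.2,-16],"twist": 0,"fingers": 1},
    {"dp": [-0.2,-1.2,-16],"twist": 0,"fingers": 1},
  ],
)

```text
time: 19.35
tcp_pos: [591.9, -182.8, 118.3]
ee_rot: [0.891, 0.455, 0.001, 0.003]
force: [0.2, -0.1, -1.2]
finger_gap: 0.136
```

Run:
```python
from h import *
for i in range(4): arm.snapshot('top')
go(591.7,-182.7,118,.94)
im=arm.snapshot('scene');save(im,'s20.png',(195,175,285,270),6.3);save(im,'s20f.png',scale=1.4);np.save('s20.npy',im)
im=arm.snapshot('wrist');save(im,'w20.png',scale=1.4)
C=cam('scene')
# predicted: cap rim bottom centre z117, edge points seen laterally; mouth z87
d=np.array([-(-993.9+182.7),0]) 
for n,p,rad in[('rim117',[591.7,-182.7,117],30),('mouth87',[591.3,-182.6,87],0),('bartop',[591.7,-182.7,165],0)]:
    p=np.array(p);v=p[:2]-C[2][:2];v/=np.linalg.norm(v);l=np.array([v[1],-v[0],0])
    f=-np.array([*v,0])
    for q in(p,p+l*rad,p-l*rad,p+f*rad):print(n,((proj(C,q)+.5-[195,175])*6.3).round())
```

```text
t 19.55 tcp [ 591.51 -182.66  117.62] yaw 0.9437 tilt z [ 0.0039 -0.0034 -1.    ] dp [ 0.08  0.18 -0.38] twist 0.0037 F [-0.3  0.1 -1.4] T [-0.01  0.05  0.03] gap 0.136 j [-0.35  0.53  1.76 -0.    0.85  0.28]
rim117 [277. 410.]
rim117 [352. 407.]
rim117 [203. 413.]
rim117 [279. 456.]
mouth87 [279. 468.]
mouth87 [279. 468.]
mouth87 [279. 468.]
mouth87 [279. 468.]
bartop [274. 314.]
bartop [274. 314.]
bartop [274. 314.]
bartop [274. 314.]
```

View pics/s20.png

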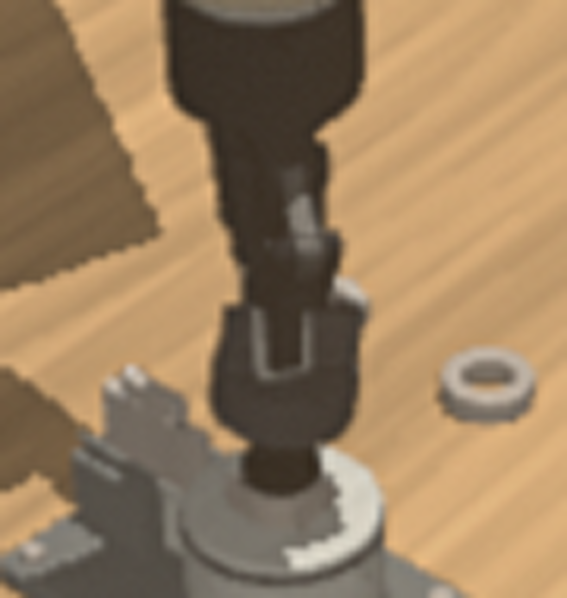

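View pics/w20.png

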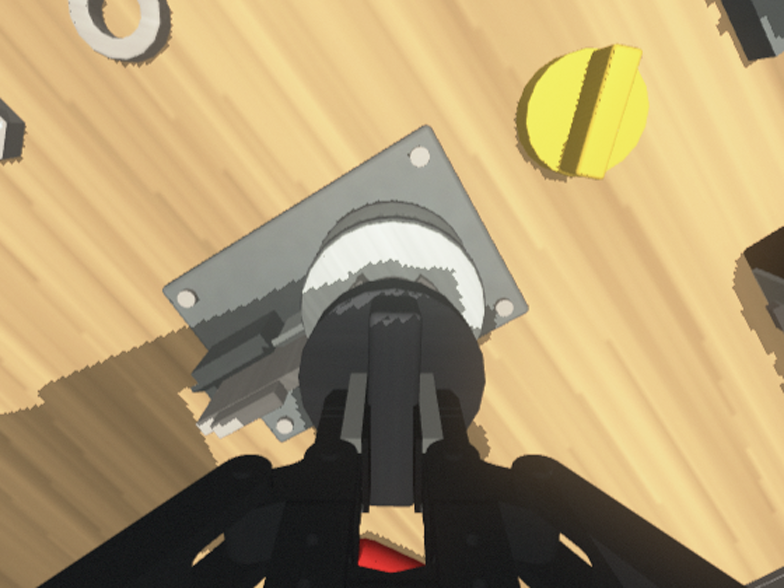

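View pics/s20f.png

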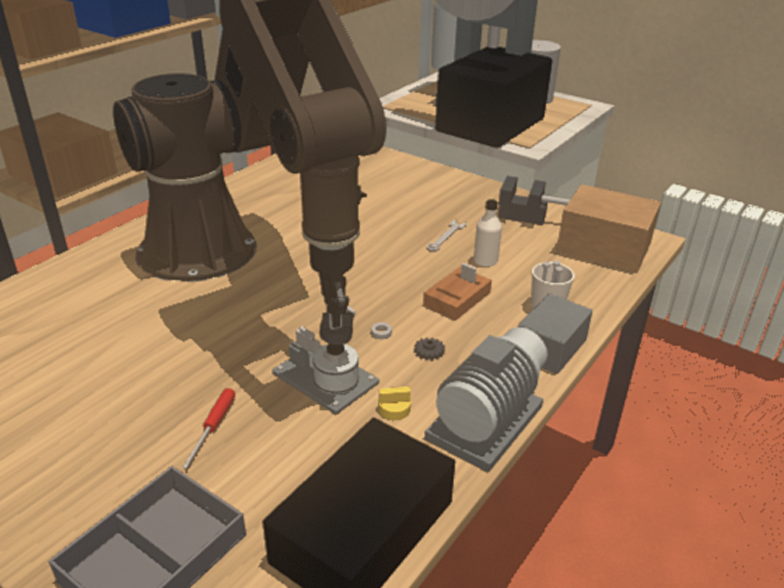

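The cap hangs level over the mouth, the plate is seated, and the strip is still in the rack. The wrist views suggest the sprung seal pushed the cap up a few mm within the grip, so I'll measure that.

Run:
```python
import cv2,numpy as np
a=cv2.imread('pics/w17.png')[260:420,280:505];b=cv2.imread('pics/w20.png')[260:420,280:505]
o=np.hstack([a,b]);o=cv2.resize(o,None,fx=1.75,fy=1.75);o=np.clip(o.astype(float)*2.2,0,255).astype(np.uint8);cv2.imwrite('pics/cmp.png',o)
from h import *
# expected pixel positions (1.4x) of bar-end top edge & skirt top front for slip 0 / 4
K,_,_=cam('scene');c=arm.calibration('wrist');K=np.array([[c['fx'],0,c['cx']],[0,c['fy'],c['cy']],[0,0,1]]);H=np.linalg.inv(np.array(c['hand_eye']))
for slip in(0,4):
    for n,p in[('barend top',[28,0,-47-slip]),('skirt top front',[30,0,-21-slip]),('skirt top side',[0,30,-21-slip]),('skirt bot front',[30,0,1-slip])]:
        q=K@(H@np.array([*p,1]))[:3];q=q[:2]/q[2];print(slip,n,((q+.5)*1.4).round(1),((q+.5)*1.4-[280,260])*1.75)
```

```text
0 barend top [395.1 339.3] [201.42498714 138.85126185]
0 skirt top front [394.6 298.6] [200.49650185  67.55814147]
0 skirt top side [487.2 386.3] [362.65446459 220.95125293]
0 skirt bot front [394.2 277.5] [199.89072054  30.57091665]
4 barend top [395.2 345.8] [201.60393236 150.20621986]
4 skirt top front [394.6 303.1] [200.62438226  75.366143  ]
4 skirt top side [489.5 392.5] [366.55167586 231.86418334]
4 skirt bot front [394.3 280.9] [199.99005499  36.63598558]
```

View pics/cmp.png

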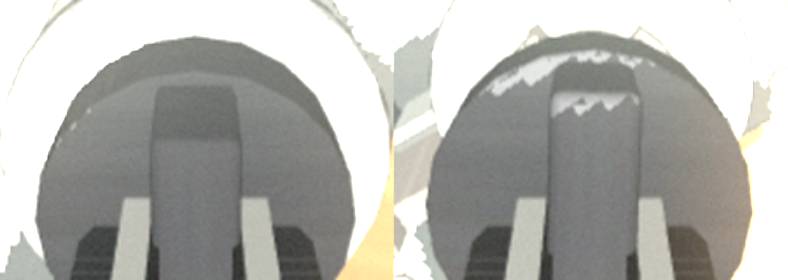

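The wrist comparison of w17 and w20 suggests the cap pitched about the jaw axis when it popped, with the bar's side face foreshortened. I'll check that independently in the scene view.

Run:
```python
from h import *
C=cam('scene');yaw=.944;X=np.array([np.cos(yaw),np.sin(yaw),0]);Y=np.array([np.sin(yaw),-np.cos(yaw),0]);t=np.array([591.5,-182.7,0])
for th in(0,.13):
    # rotate about rim centre: top leans +x
    def P(x,y,h,o=117):
        return t+X*(x*np.cos(th)+h*np.sin(th))+Y*y+np.array([0,0,o-x*np.sin(th)+h*np.cos(th)])
    for n,a in[('top -x',(-28,7,48)),('top -x,-y',(-28,-7,48)),('top +x',(28,7,48)),('skirt top +x',(30,0,22)),('skirt top -x',(-30,0,22)),('rim+x',(30,0,0)),('rim-x',(-30,0,0)),('rim+y',(0,30,0))]:
        print(th,n,((proj(C,P(*a))+.5-[205,190])*9).round())
im=np.load('s20.npy');im=np.clip(im.astype(float)*1.8,0,255).astype(np.uint8);save(im,'s20c.png',(205,190,275,255),9)
```

```text
0 top -x [209. 345.]
0 top -x,-y [197. 316.]
0 top +x [405. 310.]
0 skirt top +x [407. 370.]
0 skirt top -x [199. 407.]
0 rim+x [408. 432.]
0 rim-x [203. 469.]
0 rim+y [333. 513.]
0.13 top -x [231. 332.]
0.13 top -x,-y [219. 303.]
0.13 top +x [426. 318.]
0.13 skirt top +x [416. 380.]
0.13 skirt top -x [210. 395.]
0.13 rim+x [407. 443.]
0.13 rim-x [203. 458.]
0.13 rim+y [333. 513.]
```

View pics/s20c.png

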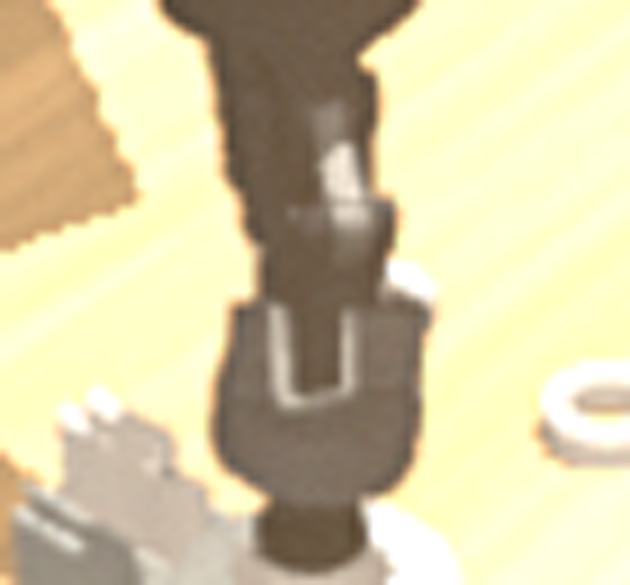

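Both views agree that the cap is pitched about 7° in the pads: one side popped first. That isn't level. I'll set it back on the mouth without turning, let it sit level, re-grip and lift again.

Run:
```python
from h import *
go(592.9,-183.4,90,.944)
```

```text
t 19.65 tcp [ 591.52 -182.67  117.61] yaw 0.9437 tilt z [ 0.0039 -0.0034 -1.    ] dp [ 0.23  1.4  27.62] twist -0.0003 F [ 1.2  0.6 -0.8] T [ 0.03 -0.03  0.  ] gap 0.138 j [-0.35  0.53  1.76 -0.    0.85  0.28]
```

jog_arm(
  increments=[
    {"dp": [0.2,0.7,6],"twist": 0,"fingers": 1},
    {"dp": [0.2,1.4,12],"twist": 0,"fingers": 1},
    {"dp": [0.2,1.4,18],"twist": 0,"fingers": 1},
    {"dp": [0.2,1.4,24],"twist": 0,"fingers": 1},
    {"dp": [0.2,1.4,28],"twist": 0,"fingers": 1},
  ],
)

```text
time: 20.15
tcp_pos: [592.5, -183.3, 88.7]
ee_rot: [0.891, 0.455, 0.001, 0.002]
force: [-0.7, -0.2, -1.4]
finger_gap: 0.135
```

Run:
```python
from h import *
for i in range(4): arm.snapshot('top')
go(592.9,-183.4,80,.944)
```

```text
t 20.35 tcp [ 592.88 -183.4    89.58] yaw 0.9437 tilt z [ 0.0038 -0.0033 -1.    ] dp [ 0.01 -0.03  9.58] twist -0.0003 F [-0.3 -0.3 -1.6] T [-0.01  0.04  0.02] gap 0.133 j [-0.35  0.57  1.77 -0.    0.8   0.28]
```

jog_arm(
  increments=[
    {"dp": [0,0,3],"twist": 0,"fingers": 1},
    {"dp": [0,0,6],"twist": 0,"fingers": 1},
    {"dp": [0,0,9],"twist": 0,"fingers": 1},
    {"dp": [0,0,11.5],"twist": 0,"fingers": 1},
    {"dp": [0,0,12],"twist": 0,"fingers": 1},
  ],
)

```text
time: 20.85
tcp_pos: [592.9, -183.4, 77.5]
ee_rot: [0.891, 0.455, 0.001, 0.002]
force: [-1.2, -0.2, 5.7]
finger_gap: 0.136
```

Run:
```python
from h import *
for i in range(4): arm.snapshot('top')
go(592.9,-183.4,80,.944)
```

```text
t 21.05 tcp [ 592.91 -183.44   77.69] yaw 0.9437 tilt z [ 0.0038 -0.0034 -1.    ] dp [ 0.02 -0.02 -2.31] twist -0.0003 F [-1.5 -0.8  1.5] T [0.05 0.2  0.05] gap 0.134 j [-0.35  0.58  1.78 -0.    0.77  0.28]
```

jog_arm(
  force=60,
  increments=[
    {"dp": [0,0,0.5],"twist": 0,"fingers": 0.8},
    {"dp": [0,0,0],"twist": 0,"fingers": 0.7},
    {"dp": [0,0,-2],"twist": 0,"fingers": 0.6},
    {"dp": [0,0,-4],"twist": 0,"fingers": 0.5},
    {"dp": [0,0,-5],"twist": 0,"fingers": 0.5},
  ],
)

```text
time: 21.55
tcp_pos: [593.1, -183.5, 83.0]
ee_rot: [0.891, 0.455, 0.001, 0.002]
force: [0.6, 0.5, 0.0]
finger_gap: 0.5
```

Run:
```python
from h import *
for i in range(4): arm.snapshot('top')
go(591.7,-182.7,80,.944)
im=arm.snapshot('scene');np.save('s21.npy',im);im=np.clip(im.astype(float)*1.8,0,255).astype(np.uint8);save(im,'s21.png',(205,190,275,255),9)
s=arm.sense();im=arm.snapshot('wrist');np.save('w21.npy',im);im=np.clip(im.astype(float)*2,0,255).astype(np.uint8);save(im,'w21.png',scale=1.4)
import pickle;pickle.dump(s,open('w21.pkl','wb'))
```

```text
t 21.75 tcp [ 592.9  -183.45   82.72] yaw 0.9437 tilt z [ 0.0038 -0.0034 -1.    ] dp [-0.09 -1.43  2.72] twist -0.0003 F [ 0.  -0.2  0.7] T [-0.01  0.02  0.  ] gap 0.502 j [-0.35  0.58  1.78 -0.    0.78  0.28]
```

View pics/s21.png

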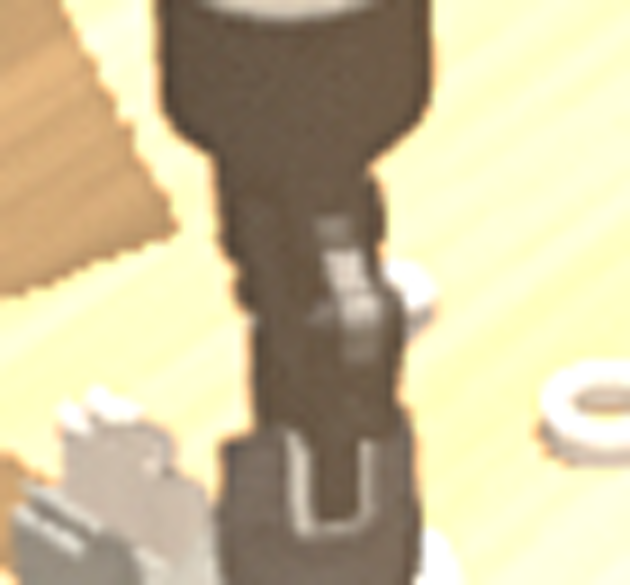

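View pics/w21.png

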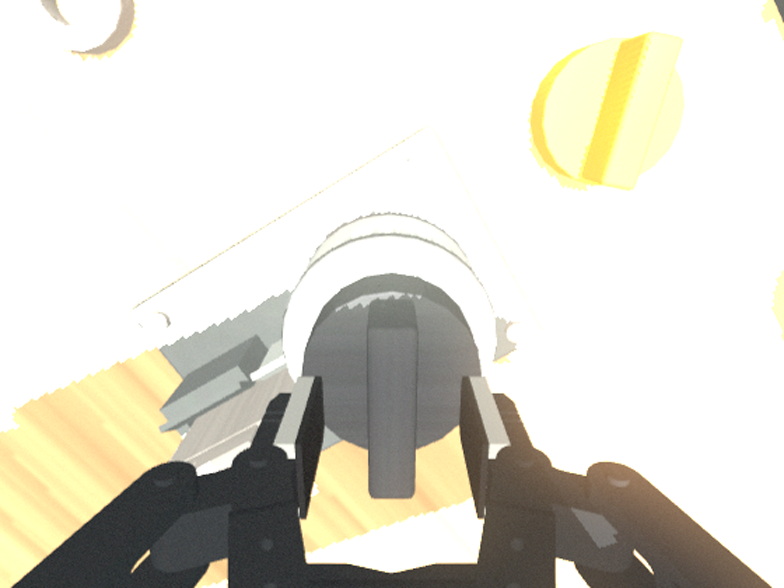

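The cap is released and sitting on its seal. I'll measure where the bar is now.

Run:
```python
from h import *
import pickle
im=np.clip(np.load('w21.npy').astype(float)*2.5,0,255).astype(np.uint8);save(im,'w21c.png',(205,185,355,365),3.3)
s=pickle.load(open('w21.pkl','rb'));C=cam('wrist',s)
print(s['tcp_pos'])
M=R.from_quat(s['ee_rot']).as_matrix()
for z in(122,126):
  for n,p in[('+28',28),('-28',-28)]:
    q=np.array([591.7,-183.7,z])+p*np.array([np.cos(.944),np.sin(.944),0]);print(z,n,((proj(C,q)+.5-[205,185])*3.3).round())
```

```text
[ 592.84963834 -183.4420288    82.68540508]
122 +28 [249. 170.]
122 -28 [249. 566.]
126 +28 [249. 184.]
126 -28 [249. 588.]
```

View pics/w21c.png

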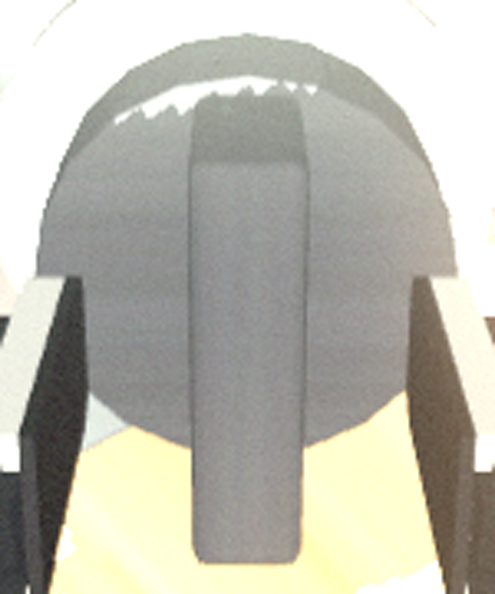

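Run:
```python
from h import *
c=arm.calibration('wrist');K=np.array([[c['fx'],0,c['cx']],[0,c['fy'],c['cy']],[0,0,1]]);H=np.array(c['hand_eye'])
def x(v,z):
    d=H[:3,:3]@np.linalg.inv(K)@np.array([279,v,1]);o=H[:3,3];return (o+d*(z-o[2])/d[2])[0]
for z in(0,-10,-20,-25,-30,-35,-40):print(z,round(x(185+277/3.3-.5,z),1),round(x(185+437/3.3-.5,z),1))
for z in(-41,-43):print('bar',z,round(x(185+162/3.3-.5,z),1),round(x(185+562/3.3-.5,z),1))
```

```text
0 -7.6 -36.8
-10 -2.3 -29.8
-20 3.0 -22.8
-25 5.6 -19.2
-30 8.3 -15.7
-35 10.9 -12.2
-40 13.6 -8.7
bar -41 28.7 -26.9
bar -43 29.6 -25.2
```

The cap sits level, with the bar centred between the jaws. Pad geometry puts the tips about 31 mm behind the TCP, so I can grip about 2 mm deeper than before. Lowering, then re-gripping.

jog_arm(
  increments=[
    {"dp": [0.8,0.2,3],"twist": 0,"fingers": 0.5},
    {"dp": [0.8,0.2,6],"twist": 0,"fingers": 0.5},
    {"dp": [0.8,0.2,9],"twist": 0,"fingers": 0.5},
    {"dp": [0.8,0.2,9.5],"twist": 0,"fingers": 0.5},
  ],
)

```text
time: 22.25
tcp_pos: [593.2, -182.8, 72.5]
ee_rot: [0.891, 0.455, 0.001, 0.002]
force: [-0.4, 0.3, 0.2]
finger_gap: 0.504
```

Run:
```python
from h import *
for i in range(5): arm.snapshot('top')
go(591.7,-182.7,73,.944)
```

```text
t 22.50 tcp [ 593.57 -182.95   73.21] yaw 0.9437 tilt z [ 0.0038 -0.0034 -1.    ] dp [-0.89 -1.66  0.2 ] twist -0.0003 F [-0.9  0.4  0.6] T [-0.02 -0.    0.  ] gap 0.503 j [-0.35  0.59  1.78 -0.    0.77  0.28]
```

jog_arm(
  force=80,
  increments=[
    {"dp": [0,0,0],"twist": 0,"fingers": 0.7},
    {"dp": [0,0,0],"twist": 0,"fingers": 0.8},
    {"dp": [0,0,0],"twist": 0,"fingers": 0.9},
    {"dp": [0,0,0],"twist": 0,"fingers": 1},
    {"dp": [0,0,0],"twist": 0,"fingers": 1},
  ],
)

```text
time: 23.0
tcp_pos: [593.3, -182.8, 73.5]
ee_rot: [0.891, 0.455, 0.001, 0.002]
force: [-2.3, 1.6, 5.9]
finger_gap: 0.146
```

Run:
```python
from h import *
for i in range(3): arm.snapshot('top')
go(591.7,-182.7,73,.944)
im=arm.snapshot('wrist');im=np.clip(im.astype(float)*2.5,0,255).astype(np.uint8);save(im,'w22c.png',(205,185,355,365),3.3)
```

```text
t 23.15 tcp [ 593.35 -182.8    73.48] yaw 0.9437 tilt z [ 0.0035 -0.0032 -1.    ] dp [-0.88 -1.4   0.48] twist -0.0003 F [-2.6  1.4  4.4] T [ 0.33  0.53 -0.04] gap 0.148 j [-0.35  0.59  1.78 -0.    0.77  0.28]
```

View pics/w22c.png

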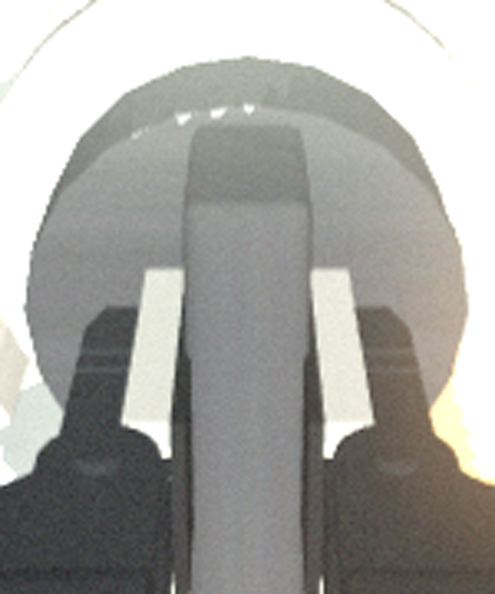

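Level and gripped, with the full bar end face visible (crop rows 130–205). Lifting straight.

jog_arm(
  increments=[
    {"dp": [0,0,-2],"twist": 0,"fingers": 1},
    {"dp": [0,0,-5],"twist": 0,"fingers": 1},
    {"dp": [0,0,-9],"twist": 0,"fingers": 1},
    {"dp": [0,0,-14],"twist": 0,"fingers": 1},
    {"dp": [0,0,-19],"twist": 0,"fingers": 1},
  ],
)

```text
time: 23.7
tcp_pos: [593.4, -182.8, 93.0]
ee_rot: [0.891, 0.455, 0.001, 0.002]
force: [1.2, 0.1, -1.3]
finger_gap: 0.149
```

Run:
```python
from h import *
for i in range(4): arm.snapshot('top')
go(592.3,-182.7,113.5,.944)
im=arm.snapshot('wrist');im=np.clip(im.astype(float)*2.5,0,255).astype(np.uint8);save(im,'w23c.png',(205,185,355,365),3.3)
```

```text
t 23.90 tcp [ 593.41 -182.8    92.72] yaw 0.9436 tilt z [ 0.0039 -0.0033 -1.    ] dp [ -0.58  -0.85 -20.78] twist -0.0004 F [-0.3  0.3 -2. ] T [-0.08 -0.01 -0.01] gap 0.152 j [-0.35  0.56  1.77 -0.    0.8   0.28]
```

View pics/w23c.png

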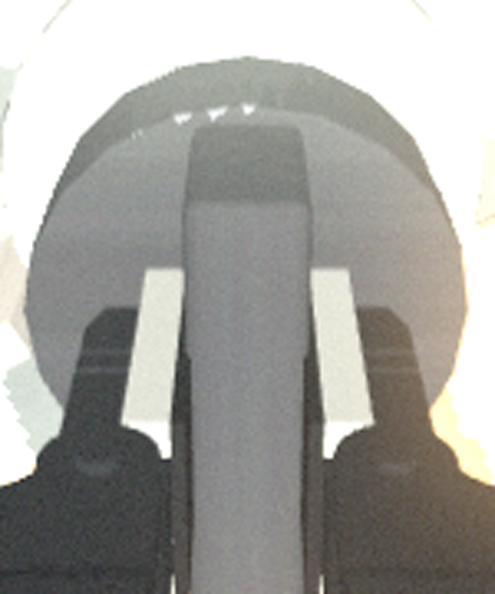

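jog_arm(
  increments=[
    {"dp": [-0.2,-0.2,-6],"twist": 0,"fingers": 1},
    {"dp": [-0.4,-0.4,-12],"twist": 0,"fingers": 1},
    {"dp": [-0.6,-0.6,-17],"twist": 0,"fingers": 1},
    {"dp": [-0.6,-0.6,-20.5],"twist": 0,"fingers": 1},
    {"dp": [-0.6,-0.6,-20.5],"twist": 0,"fingers": 1},
  ],
)

```text
time: 24.45
tcp_pos: [592.7, -183.0, 113.7]
ee_rot: [0.891, 0.455, 0.001, 0.003]
force: [0.9, -0.1, -2.4]
finger_gap: 0.143
```

Run:
```python
from h import *
for i in range(5): arm.snapshot('top')
go(592.3,-182.7,113.5,.944)
im=arm.snapshot('scene');save(im,'s24f.png',scale=1.4);np.save('s24.npy',im)
b=np.clip(im.astype(float)*1.8,0,255).astype(np.uint8);save(b,'s24.png',(205,190,275,255),9)
s=arm.sense();im=arm.snapshot('wrist');np.save('w24.npy',im);im=np.clip(im.astype(float)*2.5,0,255).astype(np.uint8);save(im,'w24c.png',(205,185,355,365),3.3)
C=cam('wrist',s)
for o in(115,117,119):
  print(o,[ (n,((proj(C,np.array([592.3,-183.5,o+h])+x*np.array([np.cos(.944),np.sin(.944),0]))+.5-[205,185])*3.3).round()[1]) for n,x,h in[('bartop',28,48),('barbot',28,22),('skt',30,22),('rim',30,0)]])
S=cam('scene');yaw=.944;X=np.array([np.cos(yaw),np.sin(yaw),0]);Y=np.array([np.sin(yaw),-np.cos(yaw),0])
for n,x,y,h in[('top-x-y',-28,-7,48),('top-x+y',-28,7,48),('top+x',28,7,48),('rim front',0,30,0)]:
    print(n,((proj(S,np.array([592.3,-182.7,117+h])+X*x+Y*y)+.5-[205,190])*9).round())
```

```text
t 24.70 tcp [ 592.17 -182.75  112.74] yaw 0.9437 tilt z [ 0.0031 -0.0031 -1.    ] dp [ 0.12  0.08 -0.76] twist -0.0003 F [ 0.2 -0.  -0.4] T [ 0.04 -0.    0.  ] gap 0.148 j [-0.35  0.54  1.76 -0.    0.84  0.28]
115 [('bartop', np.float64(207.0)), ('barbot', np.float64(121.0)), ('skt', np.float64(106.0)), ('rim', np.float64(54.0))]
117 [('bartop', np.float64(215.0)), ('barbot', np.float64(126.0)), ('skt', np.float64(111.0)), ('rim', np.float64(58.0))]
119 [('bartop', np.float64(223.0)), ('barbot', np.float64(132.0)), ('skt', np.float64(117.0)), ('rim', np.float64(62.0))]
top-x-y [199. 317.]
top-x+y [211. 346.]
top+x [407. 311.]
rim front [335. 514.]
```

View pics/s24.png

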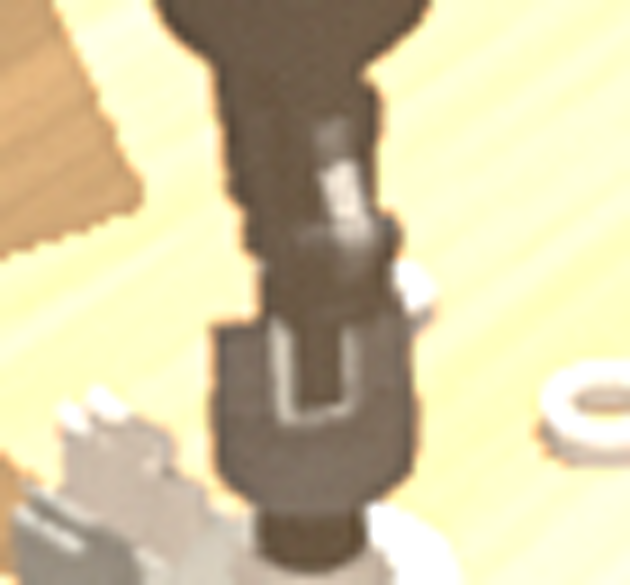

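View pics/w24c.png

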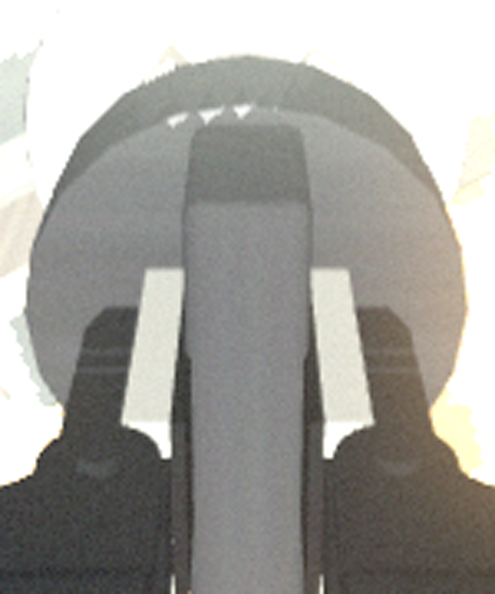

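View pics/s24f.png

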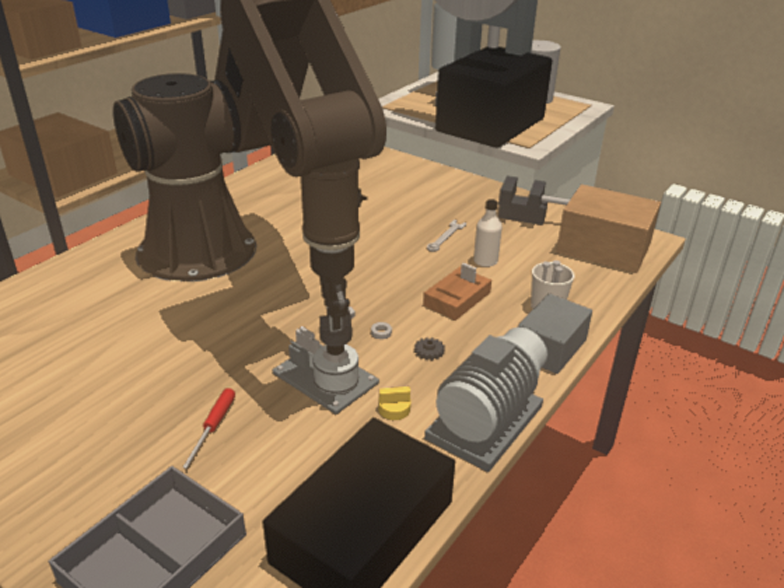

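Final views show the cap level over the mouth (scene 1.4x px (335,330)), the plate seated at (300,345), and the strip, tools and yellow decoy where they were. Nothing else is touched, so I'm handing in.

Run:
```python
from h import *
go(591.8,-182.7,113.5,.944)
print(arm.finish_job())
```

```text
t 24.80 tcp [ 592.2  -182.79  112.76] yaw 0.9436 tilt z [ 0.0032 -0.0031 -1.    ] dp [-0.16 -0.38 -0.74] twist -0.0004 F [-0.6 -0.1 -0.6] T [-0.04 -0.04  0.04] gap 0.145 j [-0.35  0.54  1.76 -0.    0.84  0.28]
the job is handed in; nothing more can be done
None
```

I handed the job in at 24.8 s with the locking plate seated and the cap held over the canister's mouth. No verdict is reported, so what follows rests on my own checks.

**What I did**
- I took the wide, stepped locking plate out of the rack and slid it down the holder slot between the fins. It met the floor at the expected height with about 17 N.
- I turned the cap about 59° anticlockwise with the plate in place. It popped free there, so I stopped turning and lifted it off.

**Last checks**
- **Cap:** it looks level in the wrist and scene views. Its rim is about 28–30 mm above the mouth and within about 1–2 mm of centre. The gripper opening held steady and the outside force was near zero, so nothing else is being touched.
- **Plate:** still standing seated in the slot.
- **Everything else:** in the last scene view, the strip, wrench, screwdriver, bottle, bearing, gear and yellow look-alike appear unmoved. The nut is partly hidden behind the arm there.

**What went wrong or disagreed**
- **Finger length:** the finger tips turned out to stand about 30 mm behind the stated TCP. The plate was therefore held only by its top few millimetres, and my first grip on the cap closed on air above the bar. I re-gripped lower.
- **Tilted cap:** when it popped free, the cap tilted about 7° in the pads. After the first lift I set it back on the mouth without turning it, let it settle level, re-gripped it deeper and lifted it again.

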